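Refit the gas drying unit with bayonet cartridges

ROBOT

A 7-joint arm with a two-finger parallel gripper is mounted at the origin on the work surface. World frame = base frame: x ahead of the robot, y to its left, z up, the work surface at z = 0. Lengths are in m, angles in degrees, forces in N, time in s.
With the tool pointing down it reaches from about 0.425 to 0.875 m from the base axis. Payload 4.7 kg.
Tool frame: the origin (TCP) lies on the mounting face of the last link; the fingertips stand 182 mm ahead of it and the grasp point (between the pads) lies 164 mm ahead of it; z points along the fingers, y is the line along which they close (so a half turn about z gives the same grasp; the last joint's range is limited). The gripper opens to 87 mm and grips with 3 to 60 N. Pads are 19 mm wide; open, the fingers measure 117 mm over their backs; the gripper's body (75 mm by 190 mm) begins 51 mm behind the grasp point.
Start: joints at [77.126, 18.392, -4.016, 83.108, 1.295, 78.541, -3.26], TCP at [0.154, -0.632, 0.405] pointing down, gripper open.
Joint ranges: [-163.93, 163.93], [-17.29, 119.83], [-79.2, 71.16], [3.27, 140.29], [-89.18, 269.18], [5.43, 117.66], [-154.24, 154.24]. Speed limits (degrees/s): [147.25, 147.25, 180, 180, 180, 180, 180].

INTERFACE

Orientations are given as [roll, pitch, yaw] about the fixed x, y, z axes, in that order (R = Rz(yaw) Ry(pitch) Rx(roll)).
In Python, from cell import env gives the robot as it stands.
- The arm moves only by the tool servo_tool, never from a script. Its argument "plan" is a list of rows, each an object with "xyz": the shift along the tool's x, y, z in cm, a list of three; "twist": the turn, a rotation vector about the tool's x, y, z in degrees, a list of three; "jaw": the closure, from 0 (fully open) to 1 (shut). In form: [{"xyz": [x, y, z], "twist": [wx, wy, wz], "jaw": jaw}, ...]. A call has 1 to 10 rows; each row is the pose to reach, as a shift and turn from the pose commanded when the call began, along the tool's axes at that moment; what a row does not reach only later rows make up. A row lasts 1/12 s, in which the tool goes at most 41.7 mm and 7.16 degrees, less where a joint would pass 70% of its speed; a pose out of reach is approached as far as the arm can. A call with a gripper value outside its range is refused whole. The fingers move at their own pace and stop on an object; "newtons" is the grip in N (left out, the last holds). Time passes only in rows, so rows that repeat a pose let the fingers close. It gives the time, the measured TCP pose, the force, the opening and the grip force at its end, in the units of the state.
- env.get_obs(): the state, without advancing time (a new reading comes with each control period).
- env.read_camera(name): name is "scene" or "top" or "wrist"; returns a dict with "img" (420x560x3 uint8, red, green, blue), "camera_matrix" (3x3 intrinsics, pixels), "R" (3x3) and "t" (3): a world point X has camera coordinates R X + t. Camera axes: x right, y down, z forward; pixel columns grow to the right and rows downward; lengths in m; the calibration is good to about 2 mm. A picture is of the moment at which its call begins. There is no depth.
- env.sign_off(): hands the job in; it is judged then, once.
The state is a dict: "time_s": time; "qpos": joint angles; "joint_velocities": joint speeds; "effort": joint torques, N m; "tool_pos": TCP position; "tool_rot": TCP orientation; "force": force on the tool from outside, world axes, zero at the start; "wrist_torque": the same for the moment, N m; "grip_width": finger opening in m; "grasp_force": force on a finger pad.
Only numpy, scipy, OpenCV 4.12 (cv2) and the standard library are available. Lean on these libraries where they do the work, as an engineer would, in place of code of your own. Each camera call takes 0.05 s, during which the arm holds its last target. There are 200 camera calls.

TASK

Shut the gas tap by swinging its lever all the way towards the robot. Then feel by weight which of the look-alike drying cartridges on the bench are filled (the heavy ones) and fit each of them in a free port of the drying unit: lugs into the slots, push in against the spring, twist clockwise to the stop so that it stays locked. Stand the empties upright in the grey returns tray, and only when every cartridge is in its place swing the tap fully open again; leave the bottles and flask alone.

Things in the scene. Friction and masses are not known exactly. Their poses are not given: they have to be found in the camera images.
- cart_a_mid (a point): drying cartridge, upright, 102 mm tall; origin half-way up (51 mm above its underside), z up. Neck 44 mm across from 0 to 22 mm (steel, heavy), body 56 mm across from 22 to 72 mm; on top a blue wing grip: a bar 44 mm long along x, 14 mm thick along y, 30 mm high (72 to 102 mm up). May be absent. Lugs: see cart_b; weights: see cart_c
- cart_b_mid (a point): like cart_a, same origin and axes; may be absent. On every cartridge two brass bayonet lugs stick out of the neck along +x and -x, right below the ends of the wing grip: 8 mm wide, out to radius 28 mm, from 4 to 10 mm above the underside
- cart_c_mid (a point): like cart_a, same origin and axes; may be absent. All five look the same, full or empty: a filled one weighs about 0.5 kg, an empty one about 0.17 kg (each within 10 percent)
- cart_d_mid (a point): like cart_a, same origin and axes; may be absent
- cart_e_mid (a point): like cart_a, same origin and axes; may be absent
- port0: round steel bayonet port on the grey block of the drying unit, opening upward, 72 mm across; origin at the centre of its underside (30 mm above the bench), z up, top face 30 mm above the origin. Opening 48 mm across, with two opposite slots 14 mm wide that lie 0.95 rad anticlockwise (from above) of the +x and -x axes. Yellow marks on its top face along +x and -x show where the wing points when locked
- port1: like port0, but turned on its own. In every port a sprung plunger (0.8 N/mm) meets the cartridge when its underside is 27.5 mm above the port's origin and bottoms out at 11 mm. The lugs clear the 5 mm rim once the underside is below 15 mm: push to about 12 mm (12 N on the plunger, part of it the cartridge's weight)
- port2: like port0, but turned on its own. In every port the pushed-in cartridge turns clockwise from above by 0.95 rad to a hard stop, wing along the yellow marks; let go there, the spring lifts it until the lugs press up under the rim (underside 15 mm above the port's origin) and it is locked. Not turned, it springs up again
- tray: grey returns tray for empties, 180 (x) by 250 (y) by 30 mm high, walls and floor 5 mm, origin at the centre of its underside; fixed
- tap_base: grey block of the gas tap, 70 (x) by 50 by 25 mm, origin at the centre of its underside; the lever's axle runs along its y axis 22 mm above the origin; fixed
- tap_tip (a point): centre of the yellow ball (26 mm across) at the end of the tap's lever, 80 mm from the axle
- tap (a joint): lever angle: 0 = shut, leaning 0.5 rad from upright towards the block's -x side (the robot's side); 1.0 = open, leaning 0.5 rad towards +x; stays where it is left, light friction
- reagent: bystander: brown bottle, 72 mm across, 160 mm tall, origin under its centre
- redcap: bystander: small brown bottle with red cap, 48 mm across, 100 mm tall, origin under its centre
- flask: bystander: conical flask, 76 mm across, 110 mm tall, origin under its centre
There are look-alikes about, which are no part of the job. Of the things like the tap_base, leave any that is green or red; of the rest the smaller one is meant.

How it is judged (in metres and radians):
On the way, in this order (a step that is already met when the one before it is completed fails the run):
1. the gas tap is shut (value of joint tap below 0.15 rad), for 0.2 s.
2. every cartridge is in its place (filled: locked in a port; empty: upright in the tray), the tap still shut ((((horizontal distance between cart_a_mid and port0 below 0.006 m and z of cart_a_mid in the frame of port0 between 0.059 and 0.0695 m and angle between the x axis of cart_a_mid and the x axis of port0, either way round below 0.2 rad) or (horizontal distance between cart_a_mid and port1 below 0.006 m and z of cart_a_mid in the frame of port1 between 0.059 and 0.0695 m and angle between the x axis of cart_a_mid and the x axis of port1, either way round below 0.2 rad) or (horizontal distance between cart_a_mid and port2 below 0.006 m and z of cart_a_mid in the frame of port2 between 0.059 and 0.0695 m and angle between the x axis of cart_a_mid and the x axis of port2, either way round below 0.2 rad)) or (x of cart_a_mid in the frame of tray between -0.085 and 0.085 m and y of cart_a_mid in the frame of tray between -0.12 and 0.12 m and z of cart_a_mid in the frame of tray below 0.064 m and angle between cart_a_mid's own z axis and vertical below 0.15 rad and contact force between cart_a and tray below 2.9 N)) and (((horizontal distance between cart_b_mid and port0 below 0.006 m and z of cart_b_mid in the frame of port0 between 0.059 and 0.0695 m and angle between the x axis of cart_b_mid and the x axis of port0, either way round below 0.2 rad) or (horizontal distance between cart_b_mid and port1 below 0.006 m and z of cart_b_mid in the frame of port1 between 0.059 and 0.0695 m and angle between the x axis of cart_b_mid and the x axis of port1, either way round below 0.2 rad) or (horizontal distance between cart_b_mid and port2 below 0.006 m and z of cart_b_mid in the frame of port2 between 0.059 and 0.0695 m and angle between the x axis of cart_b_mid and the x axis of port2, either way round below 0.2 rad)) or (x of cart_b_mid in the frame of tray between -0.085 and 0.085 m and y of cart_b_mid in the frame of tray between -0.12 and 0.12 m and z of cart_b_mid in the frame of tray below 0.064 m and angle between cart_b_mid's own z axis and vertical below 0.15 rad and contact force between cart_b and tray below 2.9 N)) and (((horizontal distance between cart_c_mid and port0 below 0.006 m and z of cart_c_mid in the frame of port0 between 0.059 and 0.0695 m and angle between the x axis of cart_c_mid and the x axis of port0, either way round below 0.2 rad) or (horizontal distance between cart_c_mid and port1 below 0.006 m and z of cart_c_mid in the frame of port1 between 0.059 and 0.0695 m and angle between the x axis of cart_c_mid and the x axis of port1, either way round below 0.2 rad) or (horizontal distance between cart_c_mid and port2 below 0.006 m and z of cart_c_mid in the frame of port2 between 0.059 and 0.0695 m and angle between the x axis of cart_c_mid and the x axis of port2, either way round below 0.2 rad)) or (x of cart_c_mid in the frame of tray between -0.085 and 0.085 m and y of cart_c_mid in the frame of tray between -0.12 and 0.12 m and z of cart_c_mid in the frame of tray below 0.064 m and angle between cart_c_mid's own z axis and vertical below 0.15 rad and contact force between cart_c and tray below 2.9 N)) and (((horizontal distance between cart_d_mid and port0 below 0.006 m and z of cart_d_mid in the frame of port0 between 0.059 and 0.0695 m and angle between the x axis of cart_d_mid and the x axis of port0, either way round below 0.2 rad) or (horizontal distance between cart_d_mid and port1 below 0.006 m and z of cart_d_mid in the frame of port1 between 0.059 and 0.0695 m and angle between the x axis of cart_d_mid and the x axis of port1, either way round below 0.2 rad) or (horizontal distance between cart_d_mid and port2 below 0.006 m and z of cart_d_mid in the frame of port2 between 0.059 and 0.0695 m and angle between the x axis of cart_d_mid and the x axis of port2, either way round below 0.2 rad)) or (x of cart_d_mid in the frame of tray between -0.085 and 0.085 m and y of cart_d_mid in the frame of tray between -0.12 and 0.12 m and z of cart_d_mid in the frame of tray below 0.064 m and angle between cart_d_mid's own z axis and vertical below 0.15 rad and contact force between cart_d and tray below 2.9 N)) and (((horizontal distance between cart_e_mid and port0 below 0.006 m and z of cart_e_mid in the frame of port0 between 0.059 and 0.0695 m and angle between the x axis of cart_e_mid and the x axis of port0, either way round below 0.2 rad) or (horizontal distance between cart_e_mid and port1 below 0.006 m and z of cart_e_mid in the frame of port1 between 0.059 and 0.0695 m and angle between the x axis of cart_e_mid and the x axis of port1, either way round below 0.2 rad) or (horizontal distance between cart_e_mid and port2 below 0.006 m and z of cart_e_mid in the frame of port2 between 0.059 and 0.0695 m and angle between the x axis of cart_e_mid and the x axis of port2, either way round below 0.2 rad)) or (x of cart_e_mid in the frame of tray between -0.085 and 0.085 m and y of cart_e_mid in the frame of tray between -0.12 and 0.12 m and z of cart_e_mid in the frame of tray below 0.064 m and angle between cart_e_mid's own z axis and vertical below 0.15 rad and contact force between cart_e and tray below 2.9 N)) and value of joint tap below 0.25 rad), for 0.3 s.
3. the gas tap is open again (value of joint tap above 0.85 rad), for 0.2 s.
At the end, for the whole second after the job is handed in: every filled cartridge is locked in a port (centred within 6 mm, lugs under the rim, wing within 0.2 rad of the yellow marks), every empty one stands upright inside the tray, none in the wrong place, the tap lever is open (over 0.85), all at rest ((((horizontal distance between cart_a_mid and port0 below 0.006 m and z of cart_a_mid in the frame of port0 between 0.059 and 0.0695 m and angle between the x axis of cart_a_mid and the x axis of port0, either way round below 0.2 rad) or (horizontal distance between cart_a_mid and port1 below 0.006 m and z of cart_a_mid in the frame of port1 between 0.059 and 0.0695 m and angle between the x axis of cart_a_mid and the x axis of port1, either way round below 0.2 rad) or (horizontal distance between cart_a_mid and port2 below 0.006 m and z of cart_a_mid in the frame of port2 between 0.059 and 0.0695 m and angle between the x axis of cart_a_mid and the x axis of port2, either way round below 0.2 rad)) or (x of cart_a_mid in the frame of tray between -0.085 and 0.085 m and y of cart_a_mid in the frame of tray between -0.12 and 0.12 m and z of cart_a_mid in the frame of tray below 0.064 m and angle between cart_a_mid's own z axis and vertical below 0.15 rad and contact force between cart_a and tray below 2.9 N)) and (((horizontal distance between cart_b_mid and port0 below 0.006 m and z of cart_b_mid in the frame of port0 between 0.059 and 0.0695 m and angle between the x axis of cart_b_mid and the x axis of port0, either way round below 0.2 rad) or (horizontal distance between cart_b_mid and port1 below 0.006 m and z of cart_b_mid in the frame of port1 between 0.059 and 0.0695 m and angle between the x axis of cart_b_mid and the x axis of port1, either way round below 0.2 rad) or (horizontal distance between cart_b_mid and port2 below 0.006 m and z of cart_b_mid in the frame of port2 between 0.059 and 0.0695 m and angle between the x axis of cart_b_mid and the x axis of port2, either way round below 0.2 rad)) or (x of cart_b_mid in the frame of tray between -0.085 and 0.085 m and y of cart_b_mid in the frame of tray between -0.12 and 0.12 m and z of cart_b_mid in the frame of tray below 0.064 m and angle between cart_b_mid's own z axis and vertical below 0.15 rad and contact force between cart_b and tray below 2.9 N)) and (((horizontal distance between cart_c_mid and port0 below 0.006 m and z of cart_c_mid in the frame of port0 between 0.059 and 0.0695 m and angle between the x axis of cart_c_mid and the x axis of port0, either way round below 0.2 rad) or (horizontal distance between cart_c_mid and port1 below 0.006 m and z of cart_c_mid in the frame of port1 between 0.059 and 0.0695 m and angle between the x axis of cart_c_mid and the x axis of port1, either way round below 0.2 rad) or (horizontal distance between cart_c_mid and port2 below 0.006 m and z of cart_c_mid in the frame of port2 between 0.059 and 0.0695 m and angle between the x axis of cart_c_mid and the x axis of port2, either way round below 0.2 rad)) or (x of cart_c_mid in the frame of tray between -0.085 and 0.085 m and y of cart_c_mid in the frame of tray between -0.12 and 0.12 m and z of cart_c_mid in the frame of tray below 0.064 m and angle between cart_c_mid's own z axis and vertical below 0.15 rad and contact force between cart_c and tray below 2.9 N)) and (((horizontal distance between cart_d_mid and port0 below 0.006 m and z of cart_d_mid in the frame of port0 between 0.059 and 0.0695 m and angle between the x axis of cart_d_mid and the x axis of port0, either way round below 0.2 rad) or (horizontal distance between cart_d_mid and port1 below 0.006 m and z of cart_d_mid in the frame of port1 between 0.059 and 0.0695 m and angle between the x axis of cart_d_mid and the x axis of port1, either way round below 0.2 rad) or (horizontal distance between cart_d_mid and port2 below 0.006 m and z of cart_d_mid in the frame of port2 between 0.059 and 0.0695 m and angle between the x axis of cart_d_mid and the x axis of port2, either way round below 0.2 rad)) or (x of cart_d_mid in the frame of tray between -0.085 and 0.085 m and y of cart_d_mid in the frame of tray between -0.12 and 0.12 m and z of cart_d_mid in the frame of tray below 0.064 m and angle between cart_d_mid's own z axis and vertical below 0.15 rad and contact force between cart_d and tray below 2.9 N)) and (((horizontal distance between cart_e_mid and port0 below 0.006 m and z of cart_e_mid in the frame of port0 between 0.059 and 0.0695 m and angle between the x axis of cart_e_mid and the x axis of port0, either way round below 0.2 rad) or (horizontal distance between cart_e_mid and port1 below 0.006 m and z of cart_e_mid in the frame of port1 between 0.059 and 0.0695 m and angle between the x axis of cart_e_mid and the x axis of port1, either way round below 0.2 rad) or (horizontal distance between cart_e_mid and port2 below 0.006 m and z of cart_e_mid in the frame of port2 between 0.059 and 0.0695 m and angle between the x axis of cart_e_mid and the x axis of port2, either way round below 0.2 rad)) or (x of cart_e_mid in the frame of tray between -0.085 and 0.085 m and y of cart_e_mid in the frame of tray between -0.12 and 0.12 m and z of cart_e_mid in the frame of tray below 0.064 m and angle between cart_e_mid's own z axis and vertical below 0.15 rad and contact force between cart_e and tray below 2.9 N)) and value of joint tap above 0.85 rad and linear speed of each of cart_a, cart_b, cart_c, cart_d, cart_e below 0.02 m/s); the robot touches nothing.
It fails at once if a bystander is shifted more than 30 mm or tipped (distance of any of reagent, redcap, flask from where it was at the start of the episode above 0.03 m or angle between any of reagent, redcap, flask's own z axis and vertical above 0.5 rad).
Of cart_a, cart_c only 1 to 2 are there at a start; the rules pass over those that are not, and their reading is None.
At some moment in a run one of cart_a, cart_b, cart_c, cart_d, cart_e may be knocked a few centimetres aside while the robot is not near it.
It also fails if it takes over 210 s, if anything falls off the work surface, if the arm or the gripper's body presses on something with over 40 N, if the wrist force passes 120 N, or if a joint passes its speed limit or range.

## Working session

There is one attempt and no reset: what is moved stays moved. The work goes in short steps, Python scripts to look and compute and a tool call to move; the robot and the scene stay as the last step left them, time stands still between calls to the robot, and variables do not carry over. Pictures are saved under pics/ and viewed, at most 14 in all, crops included, and the job is handed in when it is done.

Besides the shell and the picture viewer there is one more tool, called as name([rows], argument=value, ...), one row to a line, values as JSON. servo_tool: Moves the arm, as the interface text tells. Its arguments: {"type":"object","properties":{"plan":{"type":"array","items":{"type":"object","properties":{"xyz":{"type":"array","items":{"type":"number"}},"twist":{"type":"array","items":{"type":"number"}},"jaw":{"type":"number"}}}},"newtons":{"type":"number"}},"required":["plan"]}

```bash
ls; mkdir -p pics; cat > h.py <<'E'
import numpy as np, cv2
from cell import env
def snap(cam,fn,crop=None,scale=1):
    c=env.read_camera(cam); np.savez('pics/'+fn+'.npz',**c)
    im=c['img'][:,:,::-1]
    if crop: x0,y0,x1,y1=crop; im=im[y0:y1,x0:x1]
    if scale!=1: im=cv2.resize(im,None,fx=scale,fy=scale,interpolation=cv2.INTER_CUBIC)
    cv2.imwrite('pics/'+fn+'.png',im); return c
def load(fn): return np.load('pics/'+fn+'.npz')
def ray(c,u,v,z):
    K,R,t=c['camera_matrix'],c['R'],c['t']
    d=R.T@np.linalg.inv(K)@np.array([u,v,1.]); o=-R.T@t
    return o+d*(z-o[2])/d[2]
def proj(c,X):
    p=c['camera_matrix']@(c['R']@np.array(X)+c['t']); return p[:2]/p[2]
E
python3 - <<'E'
from h import *
o=env.get_obs(); print({k:np.round(v,3) for k,v in o.items()})
for n in('top','scene'):
    c=snap(n,n+'0',None,1.4); print(n,np.round(-c['R'].T@c['t'],3),np.round(c['R'],2).tolist(),c['camera_matrix'][0,0])
E
```

```text
pics
{'time_s': np.float64(0.0), 'qpos': array([77.125, 18.438, -4.015, 83.175,  1.296, 78.54 , -3.26 ]), 'joint_velocities': array([ 0.059, -0.048,  0.013,  0.067,  0.014, -0.01 ,  0.043]), 'effort': array([-0.0000e+00, -4.9129e+01, -4.0400e-01, -3.1253e+01, -6.4000e-02,
        4.4000e-02,  0.0000e+00]), 'tool_pos': array([ 0.154, -0.631,  0.404]), 'tool_rot': array([-1.79892e+02,  6.00000e-03,  1.36850e+01]), 'force': array([-0.99 ,  0.105,  0.943]), 'wrist_torque': array([-0.003,  0.015, -0.033]), 'grasp_force': np.float64(0.0), 'grip_width': np.float64(0.087)}
top [0.407 0.061 1.312] [[0.02, -1.0, 0.03], [-0.99, -0.02, -0.11], [0.11, -0.02, -0.99]] 397.3781673276965
scene [ 0.997 -0.554  0.632] [[0.8, 0.61, 0.01], [0.36, -0.46, -0.82], [-0.49, 0.65, -0.58]] 390.7184788309186
```

View pics/top0.png

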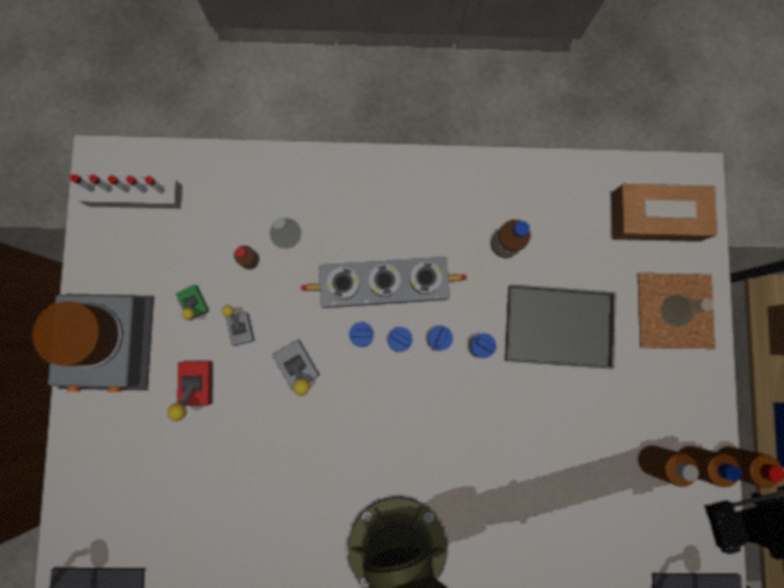

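View pics/scene0.png

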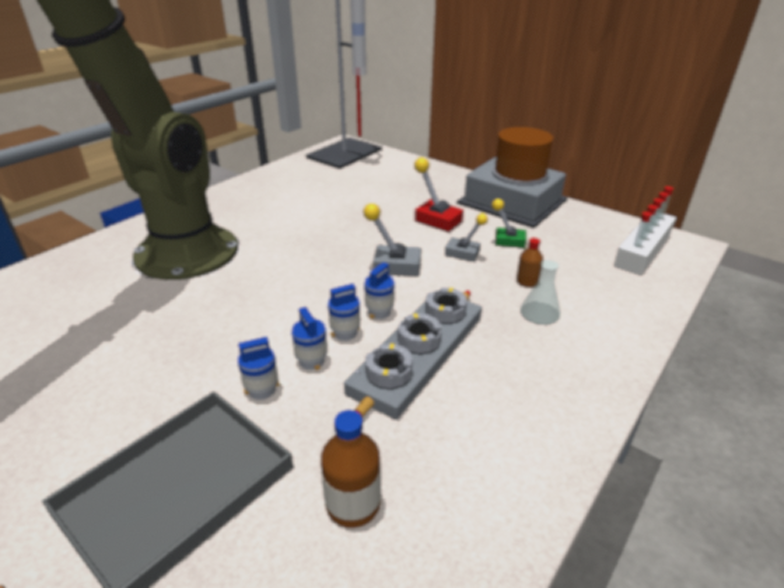

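The tap meant is the small grey block with its ball at about (228,310) in the top picture, leaning away from the robot. There are four cartridges at (361,334), (400,339), (440,338) and (483,346), three empty ports at (343,282), (385,280) and (427,277), and the tray at (560,327).

```bash
python3 - <<'E'
from h import *
c=load('top0'); s=1.4
def P(u,v,z): return np.round(ray(c,u/s,v/s,z),3)[:2]
for n,p in dict(A=(361,334),B=(400,339),C=(440,338),D=(483,346)).items(): print(n,P(*p,.1))
for n,p in dict(L=(343,282),M=(385,280),R=(427,277)).items(): print(n,P(*p,.06))
print('tray',[P(*p,.03) for p in((510,287),(615,292),(612,367),(506,360))])
print('ball',P(228,310,.09),'base corners',[P(*p,.025) for p in ((224,316),(245,312),(254,340),(232,346))])
print('bigtap',P(296,365,.025),P(301,387,.1)); print('redcap',P(244,254,.1),'flask',P(285,240,.02),'reagent',P(518,230,.16))
im=c['img'][:,:,::-1]
cv2.imwrite('pics/crop_a.png',cv2.resize(im[175:265,200:370],None,fx=4.6,fy=4.6,interpolation=cv2.INTER_CUBIC))
E
```

```text
A [0.473 0.09 ]
B [0.464 0.005]
C [ 0.468 -0.082]
D [ 0.453 -0.176]
L [0.593 0.135]
M [0.599 0.04 ]
R [ 0.609 -0.056]
tray [array([ 0.594, -0.254]), array([ 0.588, -0.502]), array([ 0.413, -0.49 ]), array([ 0.424, -0.243])]
ball [0.521 0.383] base corners [array([0.512, 0.408]), array([0.523, 0.361]), array([0.459, 0.337]), array([0.444, 0.386])]
bigtap [0.404 0.239] [0.357 0.216]
redcap [0.644 0.352] flask [0.695 0.276] reagent [ 0.698 -0.24 ]
```

View pics/crop_a.png

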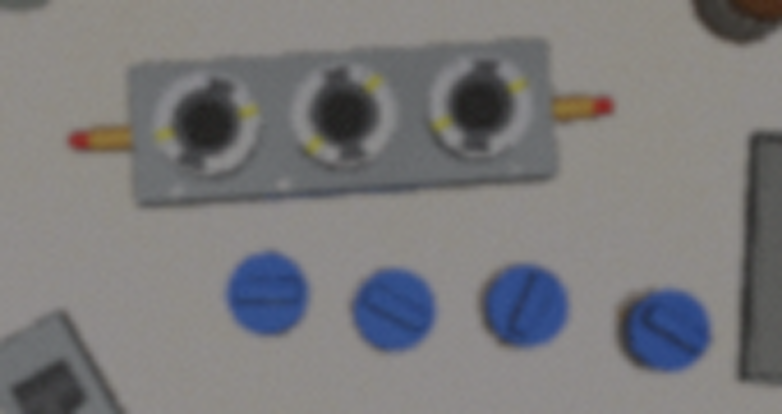

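```bash
cat >> h.py <<'E'
from scipy.spatial.transform import Rotation as Ro
def to(*wps):
    """deltas (cm, deg) from the present pose to each (x,y,z,yaw) of the TCP"""
    o=env.get_obs(); R=Ro.from_euler('xyz',o['tool_rot'],degrees=True)
    print('t %.1f'%o['time_s'],np.round(o['tool_pos'],4),np.round(o['tool_rot'],2),'F',np.round(o['force'],2),'w %.4f'%o['grip_width'])
    for x,y,z,yaw in wps:
        d=R.inv().apply(np.array([x,y,z])-o['tool_pos'])*100
        tw=(R.inv()*Ro.from_euler('xyz',[180,0,yaw],degrees=True)).as_rotvec(degrees=True)
        print((x,y,z,yaw),'xyz',np.round(d,2).tolist(),'twist',np.round(tw,1).tolist(),'rows %.1f/%.1f'%(np.linalg.norm(d)/4.17,np.linalg.norm(tw)/7.16))
E
python3 - <<'E'
from h import *
to((.45,-.3,.404,56),(.47,-.05,.42,90),(.52,.38,.36,109))
E
```

```text
t 0.1 [ 0.1537 -0.6314  0.4038] [-179.9     0.     13.68] F [ 0.11 -0.34 -0.22] w 0.0870
(0.45, -0.3, 0.404, 56) xyz [36.63, -25.19, 0.02] twist [-0.1, -0.0, -42.3] rows 10.7/5.9
(0.47, -0.05, 0.42, 90) xyz [44.49, -49.01, -1.54] twist [-0.1, -0.1, -76.3] rows 15.9/10.7
(0.52, 0.38, 0.36, 109) xyz [59.52, -89.59, 4.53] twist [-0.1, -0.1, -95.3] rows 25.8/13.3
```

servo_tool([
  {"xyz":[36.6,-25.2,0],"twist":[0,0,-42.3],"jaw":0.3},
  {"xyz":[36.6,-25.2,0],"twist":[0,0,-42.3],"jaw":0.3},
  {"xyz":[36.6,-25.2,0],"twist":[0,0,-42.3],"jaw":0.3},
  {"xyz":[36.6,-25.2,0],"twist":[0,0,-42.3],"jaw":0.3},
  {"xyz":[36.6,-25.2,0],"twist":[0,0,-42.3],"jaw":0.3},
  {"xyz":[36.6,-25.2,0],"twist":[0,0,-42.3],"jaw":0.3},
  {"xyz":[36.6,-25.2,0],"twist":[0,0,-42.3],"jaw":0.3},
  {"xyz":[36.6,-25.2,0],"twist":[0,0,-42.3],"jaw":0.3},
  {"xyz":[36.6,-25.2,0],"twist":[0,0,-42.3],"jaw":0.3},
  {"xyz":[44.5,-49,-1.5],"twist":[0,0,-76.3],"jaw":0.3},
])

```text
time_s: 0.93
tool_pos: [0.4151, -0.3097, 0.4061]
tool_rot: [179.9, -0.1, 63.3]
force: [0.4, 0.8, 1.0]
grip_width: 0.0609
grasp_force: 0.0
```

```bash
python3 - <<'E'
from h import *
to((.47,-.05,.42,90),(.52,.38,.36,109))
E
```

```text
t 0.9 [ 0.4151 -0.3097  0.4061] [ 1.7994e+02 -8.0000e-02  6.3260e+01] F [0.36 0.8  0.99] w 0.0609
(0.47, -0.05, 0.42, 90) xyz [25.66, -6.78, -1.36] twist [0.1, -0.1, -26.7] rows 6.4/3.7
(0.52, 0.38, 0.36, 109) xyz [66.31, -21.67, 4.68] twist [0.1, -0.1, -45.7] rows 16.8/6.4
```

servo_tool([
  {"xyz":[25.7,-6.8,-1.4],"twist":[0,0,-26.7],"jaw":0.3},
  {"xyz":[25.7,-6.8,-1.4],"twist":[0,0,-26.7],"jaw":0.3},
  {"xyz":[25.7,-6.8,-1.4],"twist":[0,0,-26.7],"jaw":0.3},
  {"xyz":[25.7,-6.8,-1.4],"twist":[0,0,-26.7],"jaw":0.3},
  {"xyz":[25.7,-6.8,-1.4],"twist":[0,0,-26.7],"jaw":0.3},
  {"xyz":[25.7,-6.8,-1.4],"twist":[0,0,-26.7],"jaw":0.3},
  {"xyz":[25.7,-6.8,-1.4],"twist":[0,0,-26.7],"jaw":0.3},
  {"xyz":[25.7,-6.8,-1.4],"twist":[0,0,-26.7],"jaw":0.3},
])

```text
time_s: 1.6
tool_pos: [0.4684, -0.0457, 0.4211]
tool_rot: [179.9, -0.0, 90.4]
force: [0.4, -0.1, -0.0]
grip_width: 0.0607
grasp_force: 0.0
```

```bash
python3 - <<'E'
from h import *
c=snap('wrist','w1',None,1.4); print(np.round(-c['R'].T@c['t'],3),np.round(c['R'],2).tolist(),c['camera_matrix'][0,0])
to((.47,-.05,.42,90),(.52,.38,.36,109))
E
```

```text
[0.467 0.027 0.4  ] [[1.0, 0.01, 0.0], [0.0, -0.97, 0.26], [0.0, -0.26, -0.97]] 362.74530399408883
t 1.6 [ 0.468  -0.0488  0.4208] [-1.800e+02  3.000e-02  9.014e+01] F [-0.58 -0.14 -0.18] w 0.0613
(0.47, -0.05, 0.42, 90) xyz [-0.12, 0.2, 0.08] twist [-0.0, 0.0, 0.1] rows 0.1/0.0
(0.52, 0.38, 0.36, 109) xyz [42.88, 5.3, 6.05] twist [-0.0, 0.0, -18.9] rows 10.5/2.6
```

View pics/w1.png

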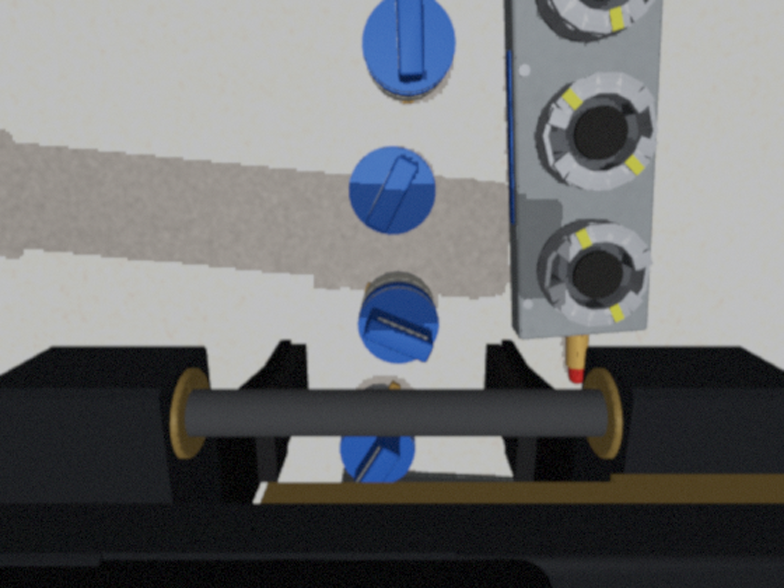

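The wrist picture shows cartridges B (392,190) and C (398,322), and port M with marks at (572,98) and (635,164). Port R's marks are at (584,239) and (617,313).

```bash
python3 - <<'E'
from h import *
c=load('w1'); s=1.4
def P(u,v,z): return ray(c,u/s,v/s,z)[:2]
for n,a,b in(('M',(572,98),(635,164)),('R',(584,239),(617,313))):
    p,q=P(*a,.06),P(*b,.06); print(n,np.round((p+q)/2,4),np.degrees(np.arctan2(*(p-q)[::-1])),np.linalg.norm(p-q))
for n,a in(('B',(392,190)),('C',(398,324)),('A',(408,48))): print(n,np.round(P(*a,.072),4))
E
```

```text
M [0.6004 0.0423] 138.26800173542992 0.060113186088924304
R [ 0.609 -0.053] 118.68784283232338 0.05950792546339804
B [0.465  0.0057]
C [ 0.4694 -0.084 ]
A [0.4742 0.0883]
```

servo_tool([
  {"xyz":[42.9,5.3,6],"twist":[0,0,-18.9],"jaw":0.3},
  {"xyz":[42.9,5.3,6],"twist":[0,0,-18.9],"jaw":0.3},
  {"xyz":[42.9,5.3,6],"twist":[0,0,-18.9],"jaw":0.3},
  {"xyz":[42.9,5.3,6],"twist":[0,0,-18.9],"jaw":0.3},
  {"xyz":[42.9,5.3,6],"twist":[0,0,-18.9],"jaw":0.3},
  {"xyz":[42.9,5.3,6],"twist":[0,0,-18.9],"jaw":0.3},
  {"xyz":[42.9,5.3,6],"twist":[0,0,-18.9],"jaw":0.3},
  {"xyz":[42.9,5.3,6],"twist":[0,0,-18.9],"jaw":0.3},
  {"xyz":[42.9,5.3,6],"twist":[0,0,-18.9],"jaw":0.3},
  {"xyz":[42.9,5.3,6],"twist":[0,0,-18.9],"jaw":0.3},
])

```text
time_s: 2.48
tool_pos: [0.5215, 0.3577, 0.3615]
tool_rot: [-179.9, 0.1, 108.5]
force: [1.4, 0.9, 1.2]
grip_width: 0.0609
grasp_force: 0.0
```

```bash
python3 - <<'E'
from h import *
to((.5205,.3845,.36,109),(.5205,.3845,.268,109))
E
```

```text
t 2.5 [0.5215 0.3577 0.3615] [-1.7990e+02  1.2000e-01  1.0852e+02] F [1.38 0.85 1.2 ] w 0.0609
(0.5205, 0.3845, 0.36, 109) xyz [2.57, 0.76, 0.14] twist [-0.1, 0.1, -0.5] rows 0.6/0.1
(0.5205, 0.3845, 0.268, 109) xyz [2.59, 0.77, 9.34] twist [-0.1, 0.1, -0.5] rows 2.3/0.1
```

servo_tool([
  {"xyz":[1,0.4,0],"twist":[0,0,0],"jaw":0.3},
  {"xyz":[1,0.4,0],"twist":[0,0,0],"jaw":0.3},
  {"xyz":[1,0.4,0],"twist":[0,0,0],"jaw":0.3},
  {"xyz":[1,0.4,0],"twist":[0,0,0],"jaw":0.3},
])

```text
time_s: 2.82
tool_pos: [0.5216, 0.3665, 0.3629]
tool_rot: [-180.0, 0.1, 108.6]
force: [0.3, -0.3, -0.7]
grip_width: 0.0611
grasp_force: 0.0
```

```bash
python3 - <<'E'
from h import *
to((.5205,.3845,.32,109),(.5205,.3845,.264,109),(.445,.3595,.264,109),(.445,.3595,.36,109))
E
```

```text
t 2.8 [0.5216 0.3665 0.3629] [-1.7996e+02  1.4000e-01  1.0856e+02] F [ 0.34 -0.34 -0.65] w 0.0611
(0.5205, 0.3845, 0.32, 109) xyz [1.76, 0.47, 4.28] twist [-0.0, 0.1, -0.4] rows 1.1/0.1
(0.5205, 0.3845, 0.264, 109) xyz [1.77, 0.48, 9.88] twist [-0.0, 0.1, -0.4] rows 2.4/0.1
(0.445, 0.3595, 0.264, 109) xyz [1.8, -7.47, 9.89] twist [-0.0, 0.1, -0.4] rows 3.0/0.1
(0.445, 0.3595, 0.36, 109) xyz [1.78, -7.48, 0.29] twist [-0.0, 0.1, -0.4] rows 1.8/0.1
```

servo_tool([
  {"xyz":[1.8,0.5,3],"twist":[0,0,0],"jaw":0.3},
  {"xyz":[1.8,0.5,6],"twist":[0,0,0],"jaw":0.3},
  {"xyz":[1.8,0.5,9.9],"twist":[0,0,0],"jaw":0.3},
  {"xyz":[1.8,0.5,9.9],"twist":[0,0,0],"jaw":0.3},
  {"xyz":[1.8,0.5,9.9],"twist":[0,0,0],"jaw":0.3},
  {"xyz":[1.8,-2,9.9],"twist":[0,0,0],"jaw":0.3},
  {"xyz":[1.8,-4,9.9],"twist":[0,0,0],"jaw":0.3},
  {"xyz":[1.8,-6,9.9],"twist":[0,0,0],"jaw":0.3},
  {"xyz":[1.8,-7.4,9.9],"twist":[0,0,0],"jaw":0.3},
  {"xyz":[1.8,-8.4,9.9],"twist":[0,0,0],"jaw":0.3},
])

```text
time_s: 3.65
tool_pos: [0.4349, 0.3588, 0.2676]
tool_rot: [179.7, 0.0, 108.7]
force: [0.3, 0.8, -1.0]
grip_width: 0.0609
grasp_force: 0.6
```

servo_tool([
  {"xyz":[0,-0.4,0],"twist":[0,0,0],"jaw":0.3},
  {"xyz":[0,-0.4,0],"twist":[0,0,0],"jaw":0.3},
  {"xyz":[0,-0.4,0],"twist":[0,0,0],"jaw":0.3},
  {"xyz":[0,-0.4,0],"twist":[0,0,0],"jaw":0.3},
])

```text
time_s: 3.98
tool_pos: [0.432, 0.3576, 0.2649]
tool_rot: [180.0, -0.0, 108.7]
force: [0.3, -0.0, -1.1]
grip_width: 0.0608
grasp_force: 0.0
```

```bash
python3 - <<'E'
from h import *
to((.445,.3595,.36,109))
c=snap('scene','s1',(230,90,430,240),4)
E
```

```text
t 4.0 [0.432  0.3576 0.2649] [ 1.7996e+02 -1.0000e-02  1.0868e+02] F [ 0.26 -0.05 -1.05] w 0.0608
(0.445, 0.3595, 0.36, 109) xyz [-0.24, 1.29, -9.51] twist [0.0, -0.0, -0.3] rows 2.3/0.0
```

View pics/s1.png

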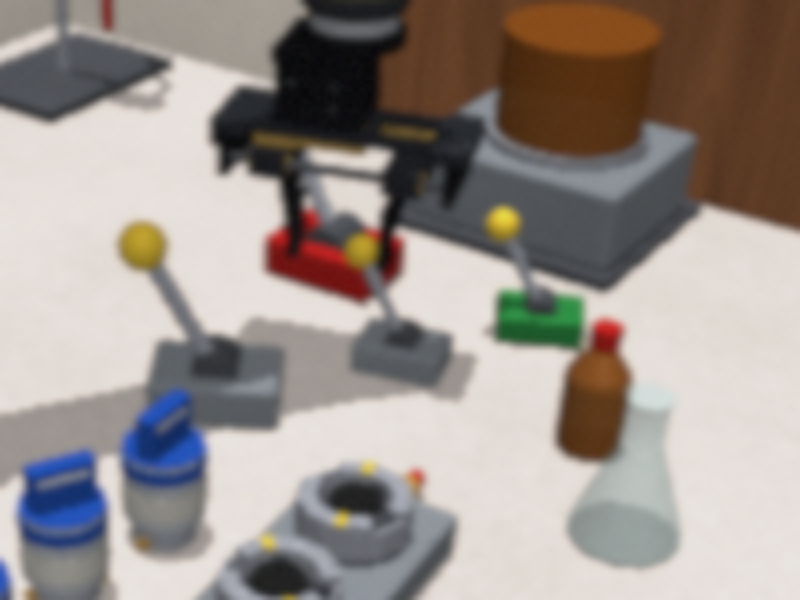

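The ball at crop (362,250) now sits inside the fingers and leans toward the robot, so the tap looks shut. I'll check the ball's position numerically.

```bash
python3 - <<'E'
from h import *
c=load('s1'); print(ray(c,230+362/4,90+250/4,.092), ray(load('scene0'),482/1.4,219/1.4,.092))
to((.437,.36,.36,109),(.48,.09,.40,91),(.4742,.0883,.40,91))
E
```

```text
[0.45161385 0.3631573  0.092     ] [0.52079451 0.38557941 0.092     ]
t 4.0 [0.4319 0.3577 0.2647] [ 1.7999e+02 -2.0000e-02  1.0869e+02] F [-1.28  0.35 -0.35] w 0.0613
(0.437, 0.36, 0.36, 109) xyz [0.05, 0.56, -9.53] twist [0.0, -0.0, -0.3] rows 2.3/0.0
(0.48, 0.09, 0.4, 91) xyz [-26.9, -4.02, -13.54] twist [0.0, -0.0, 17.7] rows 7.3/2.5
(0.4742, 0.0883, 0.4, 91) xyz [-26.87, -4.62, -13.54] twist [0.0, -0.0, 17.7] rows 7.3/2.5
```

servo_tool([
  {"xyz":[0,-0.4,0],"twist":[0,0,0],"jaw":0.3},
  {"xyz":[0,-0.5,0],"twist":[0,0,0],"jaw":0.3},
  {"xyz":[0,-0.5,0],"twist":[0,0,0],"jaw":0.3},
  {"xyz":[0,0.5,0],"twist":[0,0,0],"jaw":0.3},
  {"xyz":[0,0.5,0],"twist":[0,0,0],"jaw":0.3},
  {"xyz":[0,0.5,-3],"twist":[0,0,0],"jaw":0.3},
  {"xyz":[0,0.5,-7],"twist":[0,0,0],"jaw":0.3},
  {"xyz":[0,0.5,-10],"twist":[0,0,0],"jaw":0.3},
  {"xyz":[-4,0.4,-13.5],"twist":[0,0,5],"jaw":0.3},
  {"xyz":[-8,0,-13.5],"twist":[0,0,10],"jaw":0.3},
])

```text
time_s: 4.87
tool_pos: [0.4535, 0.2938, 0.4029]
tool_rot: [179.7, -0.3, 99.0]
force: [2.1, 0.2, -0.2]
grip_width: 0.0607
grasp_force: 0.0
```

servo_tool([
  {"xyz":[-19,-2,0],"twist":[0,0,7.7],"jaw":0.45},
  {"xyz":[-19,-2,0],"twist":[0,0,7.7],"jaw":0.45},
  {"xyz":[-19,-2,0],"twist":[0,0,7.7],"jaw":0.45},
  {"xyz":[-19,-2,0],"twist":[0,0,7.7],"jaw":0.45},
  {"xyz":[-19,-2,0],"twist":[0,0,7.7],"jaw":0.45},
  {"xyz":[-19,-2,0],"twist":[0,0,7.7],"jaw":0.45},
  {"xyz":[-19,-2,0],"twist":[0,0,7.7],"jaw":0.45},
  {"xyz":[-19,-2,0],"twist":[0,0,7.7],"jaw":0.45},
])

```text
time_s: 5.53
tool_pos: [0.4638, 0.0997, 0.3982]
tool_rot: [-180.0, -0.0, 91.1]
force: [0.5, -0.3, -0.3]
grip_width: 0.0478
grasp_force: 0.0
```

```bash
python3 - <<'E'
from h import *
to((.4742,.0883,.40,91))
c=snap('wrist','w2',None,1.4); print(np.round(-c['R'].T@c['t'],3))
E
```

```text
t 5.5 [0.4638 0.0997 0.3982] [-1.7996e+02 -5.0000e-02  9.1110e+01] F [ 0.54 -0.26 -0.27] w 0.0478
(0.4742, 0.0883, 0.4, 91) xyz [-1.16, 1.02, -0.18] twist [-0.0, -0.0, 0.1] rows 0.4/0.0
[0.461 0.173 0.377]
```

View pics/w2.png

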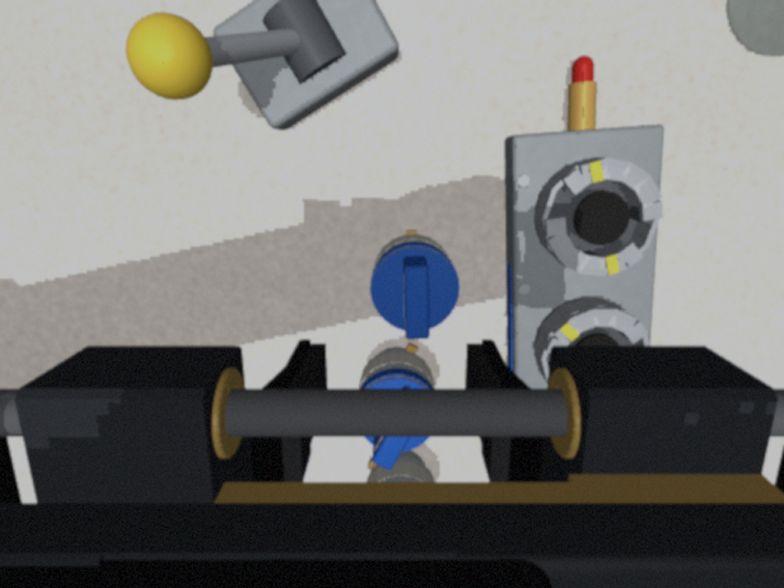

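Cartridge A's disc is centred at (415,286), with its wing top running from about (415,264) to (417,337). Port L's marks are at (597,171) and (613,265).

```bash
python3 - <<'E'
from h import *
c=load('w2'); s=1.4
def P(u,v,z): return ray(c,u/s,v/s,z)[:2]
def L(n,a,b,z):
    p,q=P(*a,z),P(*b,z); print(n,np.round((p+q)/2,4),'%.1f'%np.degrees(np.arctan2(*(p-q)[::-1])),np.linalg.norm(p-q).round(4))
L('portL',(597,171),(613,265),.06)
L('wingA',(415.5,264),(417,337),.102)
print('discA',P(415,286,.072),'M?',P(569,331,.06))
d=P(415,286,.072)
to((d[0],d[1],.33,91),(d[0],d[1],.256,91))
E
```

```text
portL [0.5922 0.1364] 106.6 0.0606
wingA [0.4741 0.0932] 92.8 0.0429
discA [0.47450327 0.09429543] M? [0.57765115 0.0624299 ]
t 5.6 [0.4638 0.1002 0.3982] [-1.7996e+02 -5.0000e-02  9.1200e+01] F [0.03 0.57 1.15] w 0.0479
(np.float64(0.4745032721885731), np.float64(0.094295431562706), 0.33, 91) xyz [-0.62, 1.06, 6.82] twist [-0.0, -0.0, 0.2] rows 1.7/0.0
(np.float64(0.4745032721885731), np.float64(0.094295431562706), 0.256, 91) xyz [-0.63, 1.07, 14.22] twist [-0.0, -0.0, 0.2] rows 3.4/0.0
```

servo_tool([
  {"xyz":[-0.65,1.05,3],"twist":[0,0,-1],"jaw":0.45},
  {"xyz":[-0.65,1.05,6.8],"twist":[0,0,-1],"jaw":0.45},
  {"xyz":[-0.65,1.05,10],"twist":[0,0,-1],"jaw":0.45},
  {"xyz":[-0.65,1.05,12.5],"twist":[0,0,-1],"jaw":0.45},
  {"xyz":[-0.65,1.05,14.2],"twist":[0,0,-1],"jaw":0.45},
  {"xyz":[-0.65,1.05,14.2],"twist":[0,0,-1],"jaw":0.45},
  {"xyz":[-0.65,1.05,14.2],"twist":[0,0,-1],"jaw":0.45},
  {"xyz":[-0.65,1.05,14.2],"twist":[0,0,-1],"jaw":0.45},
])

```text
time_s: 6.25
tool_pos: [0.4744, 0.0939, 0.2561]
tool_rot: [-179.9, -0.1, 92.2]
force: [-0.1, 0.2, -0.7]
grip_width: 0.0479
grasp_force: 0.0
```

servo_tool([
  {"xyz":[0,0,0],"twist":[0,0,0],"jaw":1},
  {"xyz":[0,0,0],"twist":[0,0,0],"jaw":1},
  {"xyz":[0,0,0],"twist":[0,0,0],"jaw":1},
  {"xyz":[0,0,0],"twist":[0,0,0],"jaw":1},
  {"xyz":[0,0,0],"twist":[0,0,0],"jaw":1},
  {"xyz":[0,0,0],"twist":[0,0,0],"jaw":1},
  {"xyz":[0,0,0],"twist":[0,0,0],"jaw":1},
], newtons=40)

```text
time_s: 6.83
tool_pos: [0.4748, 0.0922, 0.2563]
tool_rot: [180.0, 0.0, 92.0]
force: [0.5, 0.3, -1.0]
grip_width: 0.0134
grasp_force: 39.9
```

```bash
python3 - <<'E'
from h import *
to((.4743,.0937,.256,92))
E
```

```text
t 6.8 [0.4748 0.0922 0.2563] [1.7999e+02 1.0000e-02 9.2030e+01] F [ 0.51  0.29 -0.96] w 0.0134
(0.4743, 0.0937, 0.256, 92) xyz [0.15, -0.04, 0.03] twist [0.0, 0.0, 0.0] rows 0.0/0.0
```

servo_tool([
  {"xyz":[0,0,-3],"twist":[0,0,0],"jaw":1},
  {"xyz":[0,0,-6],"twist":[0,0,0],"jaw":1},
  {"xyz":[0,0,-10],"twist":[0,0,0],"jaw":1},
  {"xyz":[0,0,-14],"twist":[0,0,0],"jaw":1},
  {"xyz":[0,0,-14],"twist":[0,0,0],"jaw":1},
  {"xyz":[0,0,-14],"twist":[0,0,0],"jaw":1},
  {"xyz":[0,0,-14],"twist":[0,0,0],"jaw":1},
])

```text
time_s: 7.42
tool_pos: [0.474, 0.0919, 0.3948]
tool_rot: [-179.8, 0.0, 92.0]
force: [-0.4, -0.5, -6.1]
grip_width: 0.0137
grasp_force: 39.9
```

```bash
cat >> h.py <<'E'
def weigh(n=8):
    F=[];p=[]
    for _ in range(n): env.read_camera('top'); o=env.get_obs(); F.append(o['force']); p.append(np.r_[o['tool_pos'],o['tool_rot'][2]])
    print('meanF',np.mean(F,0).round(2),'sd',np.std(F,0).round(2),'pos',np.mean(p,0).round(4),'sd',np.std(p,0).round(4))
E
python3 - <<'E'
from h import *
weigh()
c=snap('wrist','w3',None,1.4)
E
```

```text
meanF [-0.2  -0.08 -4.82] sd [0.31 0.54 0.56] pos [4.74200e-01 9.20000e-02 3.94600e-01 9.20507e+01] sd [0.0003 0.0001 0.0006 0.0067]
```

View pics/w3.png

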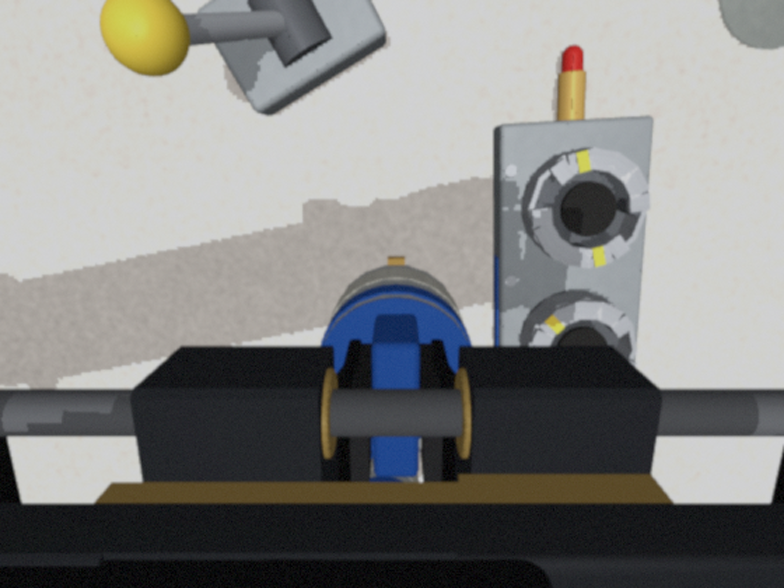

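Reading −4.8 N against zero, cartridge A is filled. Its lug shows at (397,260), body edges at rows 266 to 290, and wing end at row 316. I'll work out its offset in the grip from these.

```bash
python3 - <<'E'
from h import *
c=load('w3'); T=np.array([.4742,.0920,.3946]); R=Ro.from_euler('xyz',[180,0,92.05],degrees=True)
def pt(x,y,h): return proj(c,T+R.apply([x,y,.164+.0923-h]))*1.4
for n,p in dict(lug4=(.028,0,.004),lug10=(.028,0,.010),lugL=(.028,-.004,.004),lugR=(.028,.004,.004),body22=(.028,0,.022),body72=(.028,0,.072),wingbase=(.022,0,.072),wingtop=(.022,0,.102),wingtopback=(-.022,0,.102)).items():
    print(n,pt(*p).round(1),'d/dx(mm)',((pt(p[0]+.001,p[1],p[2])-pt(*p))).round(2))
s=1.4
def P(u,v,z): return ray(c,u/s,v/s,z)[:2]
p,q=P(584,162,.06),P(599,257,.06); print('portL',(p+q)/2,np.degrees(np.arctan2(*(p-q)[::-1])))
cv2.imwrite('pics/w3c.png',cv2.resize(c['img'][170:260,210:400,::-1],None,fx=4.2,fy=4.2,interpolation=cv2.INTER_CUBIC))
E
```

```text
lug4 [398.1 255.3] d/dx(mm) [ 0.   -2.12]
lug10 [398.1 257.9] d/dx(mm) [ 0.   -2.17]
lugL [389.4 255.3] d/dx(mm) [-0.01 -2.12]
lugR [406.7 255.3] d/dx(mm) [ 0.01 -2.12]
body22 [398.2 263.4] d/dx(mm) [ 0.   -2.28]
body72 [398.9 294.3] d/dx(mm) [ 0.   -2.88]
wingbase [398.9 311.3] d/dx(mm) [ 0.   -2.83]
wingtop [399.5 343.1] d/dx(mm) [ 0.01 -3.34]
wingtopback [399.3 478.9] d/dx(mm) [ 0.   -2.86]
portL [0.59210106 0.13605225] 106.59961705517905
```

View pics/w3c.png

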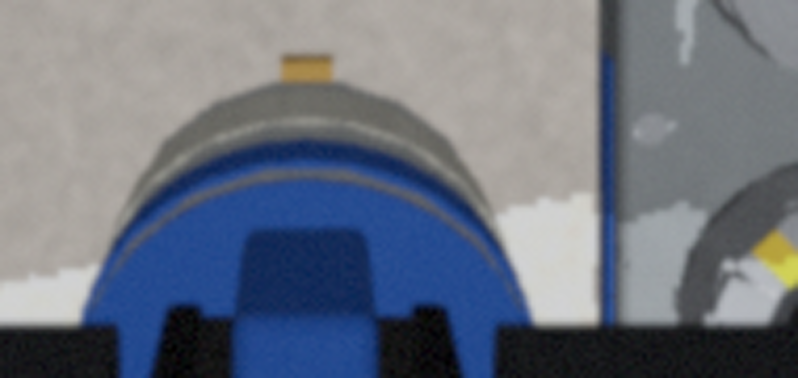

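Wing, lug and body all agree. The cartridge sits centred along the grip to about 0.3 mm, and the camera shows things about 0.8 mm low in tool y. Next I'll turn to port L's slot angle and look from a short stand-off.

```bash
python3 - <<'E'
from h import *
to((.659,.113,.395,161))
E
```

```text
t 7.9 [0.4747 0.0923 0.3958] [-1.7995e+02 -1.0000e-02  9.2050e+01] F [-0.04 -0.17 -5.14] w 0.0135
(0.659, 0.113, 0.395, 161) xyz [1.41, 18.5, 0.07] twist [-0.0, -0.0, -68.9] rows 4.4/9.6
```

servo_tool([
  {"xyz":[1.4,18.5,0],"twist":[0,0,-68.9],"jaw":1},
  {"xyz":[1.4,18.5,0],"twist":[0,0,-68.9],"jaw":1},
  {"xyz":[1.4,18.5,0],"twist":[0,0,-68.9],"jaw":1},
  {"xyz":[1.4,18.5,0],"twist":[0,0,-68.9],"jaw":1},
  {"xyz":[1.4,18.5,0],"twist":[0,0,-68.9],"jaw":1},
  {"xyz":[1.4,18.5,0],"twist":[0,0,-68.9],"jaw":1},
  {"xyz":[1.4,18.5,0],"twist":[0,0,-68.9],"jaw":1},
  {"xyz":[1.4,18.5,0],"twist":[0,0,-68.9],"jaw":1},
  {"xyz":[1.4,18.5,0],"twist":[0,0,-68.9],"jaw":1},
  {"xyz":[1.4,18.5,0],"twist":[0,0,-68.9],"jaw":1},
])

```text
time_s: 8.7
tool_pos: [0.6596, 0.1122, 0.3953]
tool_rot: [-180.0, -0.1, 161.2]
force: [-0.7, 0.0, -5.7]
grip_width: 0.0137
grasp_force: 40.0
```

servo_tool([
  {"xyz":[0,0,0],"twist":[0,0,0],"jaw":1},
  {"xyz":[0,0,0],"twist":[0,0,0],"jaw":1},
  {"xyz":[0,0,0],"twist":[0,0,0],"jaw":1},
])

```text
time_s: 8.95
tool_pos: [0.6593, 0.1125, 0.3959]
tool_rot: [-180.0, -0.0, 160.8]
force: [-0.0, -0.4, -4.8]
grip_width: 0.0139
grasp_force: 40.0
```

```bash
python3 - <<'E'
from h import *
weigh(4); to((.5930,.1362,.395,161))
c=snap('wrist','w4',(150,60,410,255),3)
E
```

```text
meanF [-0.19  0.2  -5.05] sd [0.09 0.36 0.38] pos [6.591000e-01 1.128000e-01 3.962000e-01 1.608633e+02] sd [0.     0.0001 0.0001 0.0259]
t 9.2 [0.6591 0.1129 0.3963] [-1.7998e+02  1.0000e-02  1.6090e+02] F [-0.09 -0.11 -5.7 ] w 0.0139
(0.593, 0.1362, 0.395, 161) xyz [7.01, 0.04, 0.13] twist [-0.0, 0.0, -0.1] rows 1.7/0.0
```

View pics/w4.png

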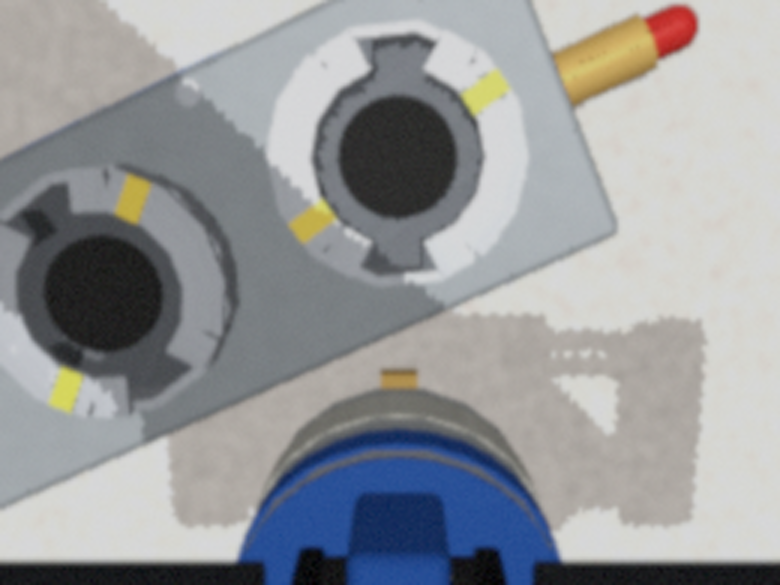

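Slots of port L line up with the lug: slots at (401,55) and (398,258), marks at (485,92) and (313,222), and the lug column at 398.5.

```bash
cat >> h.py <<'E'
def port(fn,a,b,T,yaw,x0=150,y0=60,s=3):
    """marks a,b in crop px -> port in world and in the tool frame (mm), axis relative to tool x"""
    c=load(fn); p,q=[ray(c,x0+u/s,y0+v/s,.06) for u,v in(a,b)]
    m=(p+q)/2; ang=np.degrees(np.arctan2(*(p-q)[1::-1]))
    R=Ro.from_euler('xyz',[180,0,yaw],degrees=True); d=R.inv().apply(m-np.array(T))*1000
    print('port',m.round(4),'marks %.1f'%ang,'len %.4f'%np.linalg.norm(p-q),'tool mm',d.round(2),'slot-yaw %.1f'%((ang+54.4-yaw+90)%180-90))
E
python3 - <<'E'
from h import *
port('w4',(485,92),(313,222),(.6591,.1128,.3962),160.86)
c=load('w4');T=np.array([.6591,.1128,.3962]);R=Ro.from_euler('xyz',[180,0,160.86],degrees=True)
f=lambda x,y,h:(proj(c,T+R.apply([x,y,.164+.0923-h]))-[150,60])*3
print(f(.028,0,.004),f(.028,0,.072),f(.022,0,.102),f(.028,.001,.004)-f(.028,0,.004))
E
```

```text
port [0.5922 0.137  0.06  ] marks 107.0 len 0.0596 tool mm [ 71.08   0.9  336.2 ] slot-yaw 0.6
[393.42671264 367.26140314] [391.64260803 451.60399433] [390.40711472 557.41859864] [4.62900827e+00 3.48322881e-04]
```

Using the lug as reference in the same picture, the port is +7.11 cm in tool x and −0.02 cm in tool y, with 0.6° of turn left. Moving over it, then down.

servo_tool([
  {"xyz":[3.6,0,0],"twist":[0,0,-0.6],"jaw":1},
  {"xyz":[7.1,0,0],"twist":[0,0,-0.6],"jaw":1},
  {"xyz":[7.1,0,0],"twist":[0,0,-0.6],"jaw":1},
  {"xyz":[7.1,0,2],"twist":[0,0,-0.6],"jaw":1},
  {"xyz":[7.1,0,4],"twist":[0,0,-0.6],"jaw":1},
  {"xyz":[7.1,0,6],"twist":[0,0,-0.6],"jaw":1},
  {"xyz":[7.1,0,7.1],"twist":[0,0,-0.6],"jaw":1},
  {"xyz":[7.1,0,7.1],"twist":[0,0,-0.6],"jaw":1},
  {"xyz":[7.1,0,7.1],"twist":[0,0,-0.6],"jaw":1},
], newtons=55)

```text
time_s: 9.95
tool_pos: [0.592, 0.1361, 0.3253]
tool_rot: [-180.0, -0.0, 161.5]
force: [-0.3, 0.3, -3.6]
grip_width: 0.0135
grasp_force: 55.0
```

servo_tool([
  {"xyz":[0,0,0.4],"twist":[0,0,0],"jaw":1},
  {"xyz":[0,0,0.8],"twist":[0,0,0],"jaw":1},
  {"xyz":[0,0,1.2],"twist":[0,0,0],"jaw":1},
  {"xyz":[0,0,1.5],"twist":[0,0,0],"jaw":1},
  {"xyz":[0,0,1.5],"twist":[0,0,0],"jaw":1},
  {"xyz":[0,0,1.5],"twist":[0,0,0],"jaw":1},
])

```text
time_s: 10.45
tool_pos: [0.5922, 0.1361, 0.3106]
tool_rot: [180.0, 0.0, 161.5]
force: [0.4, -0.4, -2.9]
grip_width: 0.0137
grasp_force: 55.0
```

```bash
python3 - <<'E'
from h import *
weigh(3)
E
```

```text
meanF [ 0.26 -0.1  -2.41] sd [0.33 0.5  0.19] pos [5.922000e-01 1.361000e-01 3.107000e-01 1.615413e+02] sd [0.     0.     0.     0.0018]
```

servo_tool([
  {"xyz":[0,0,0.4],"twist":[0,0,0],"jaw":1},
  {"xyz":[0,0,0.8],"twist":[0,0,0],"jaw":1},
  {"xyz":[0,0,1.1],"twist":[0,0,0],"jaw":1},
  {"xyz":[0,0,1.25],"twist":[0,0,0],"jaw":1},
  {"xyz":[0,0,1.25],"twist":[0,0,0],"jaw":1},
  {"xyz":[0,0,1.25],"twist":[0,0,0],"jaw":1},
])

```text
time_s: 11.1
tool_pos: [0.5924, 0.1363, 0.2989]
tool_rot: [180.0, 0.1, 161.5]
force: [-1.8, -1.3, 7.1]
grip_width: 0.0132
grasp_force: 55.0
```

```bash
python3 - <<'E'
from h import *
weigh(3)
E
```

```text
meanF [-1.09 -1.28  6.91] sd [0.14 0.04 0.36] pos [5.9240e-01 1.3630e-01 2.9890e-01 1.6154e+02] sd [0.     0.     0.     0.0027]
```

Spring force matches 12.6 mm depth, so the lugs are below the rim. Twisting clockwise.

servo_tool([
  {"xyz":[0,0,0.05],"twist":[0,0,6],"jaw":1},
  {"xyz":[0,0,0.05],"twist":[0,0,12],"jaw":1},
  {"xyz":[0,0,0.05],"twist":[0,0,18],"jaw":1},
  {"xyz":[0,0,0.05],"twist":[0,0,24],"jaw":1},
  {"xyz":[0,0,0.05],"twist":[0,0,30],"jaw":1},
  {"xyz":[0,0,0.05],"twist":[0,0,36],"jaw":1},
  {"xyz":[0,0,0.05],"twist":[0,0,42],"jaw":1},
  {"xyz":[0,0,0.05],"twist":[0,0,47],"jaw":1},
  {"xyz":[0,0,0.05],"twist":[0,0,51],"jaw":1},
  {"xyz":[0,0,0.05],"twist":[0,0,54],"jaw":1},
])

```text
time_s: 12.08
tool_pos: [0.5925, 0.1364, 0.2987]
tool_rot: [179.9, 0.0, 107.4]
force: [-0.8, -1.3, 6.9]
grip_width: 0.0131
grasp_force: 55.0
```

servo_tool([
  {"xyz":[0,0,0],"twist":[0,0,1],"jaw":1},
  {"xyz":[0,0,0],"twist":[0,0,1],"jaw":1},
  {"xyz":[0,0,0],"twist":[0,0,1],"jaw":1},
])

```text
time_s: 12.33
tool_pos: [0.5924, 0.1365, 0.2987]
tool_rot: [179.9, 0.0, 106.6]
force: [-2.1, -0.1, 8.7]
grip_width: 0.0134
grasp_force: 55.0
```

```bash
python3 - <<'E'
from h import *
weigh(2); print(env.get_obs()['wrist_torque'])
E
```

```text
meanF [-1.22 -1.41  7.89] sd [0.04 0.05 0.21] pos [  0.5924   0.1365   0.2987 106.5618] sd [0.     0.     0.     0.0008]
[-0.0983711   0.34965642  0.07003456]
```

servo_tool([
  {"xyz":[0,0,-0.25],"twist":[0,0,0],"jaw":1},
  {"xyz":[0,0,-0.25],"twist":[0,0,0],"jaw":1},
  {"xyz":[0,0,-0.25],"twist":[0,0,0],"jaw":0.45},
  {"xyz":[0,0,-0.25],"twist":[0,0,0],"jaw":0.45},
  {"xyz":[0,0,-0.25],"twist":[0,0,0],"jaw":0.45},
  {"xyz":[0,0,-0.25],"twist":[0,0,0],"jaw":0.45},
  {"xyz":[0,0,-2],"twist":[0,0,0],"jaw":0.45},
  {"xyz":[0,0,-5],"twist":[0,0,0],"jaw":0.45},
  {"xyz":[0,0,-9],"twist":[0,0,0],"jaw":0.45},
  {"xyz":[0,0,-10],"twist":[0,0,0],"jaw":0.45},
])

```text
time_s: 13.27
tool_pos: [0.5929, 0.137, 0.4026]
tool_rot: [179.6, 0.0, 106.6]
force: [1.2, 0.9, 0.2]
grip_width: 0.0473
grasp_force: 0.0
```

```bash
python3 - <<'E'
from h import *
to((.465,.0057,.40,60))
E
```

```text
t 13.3 [0.5929 0.137  0.4026] [1.7959e+02 3.0000e-02 1.0655e+02] F [1.23 0.88 0.17] w 0.0473
(0.465, 0.0057, 0.4, 60) xyz [-8.94, -16.0, 0.15] twist [0.4, -0.1, 46.6] rows 4.4/6.5
```

servo_tool([
  {"xyz":[-8.9,-16,0],"twist":[0,0,46.6],"jaw":0.45},
  {"xyz":[-8.9,-16,0],"twist":[0,0,46.6],"jaw":0.45},
  {"xyz":[-8.9,-16,0],"twist":[0,0,46.6],"jaw":0.45},
  {"xyz":[-8.9,-16,0],"twist":[0,0,46.6],"jaw":0.45},
  {"xyz":[-8.9,-16,0],"twist":[0,0,46.6],"jaw":0.45},
  {"xyz":[-8.9,-16,0],"twist":[0,0,46.6],"jaw":0.45},
  {"xyz":[-8.9,-16,0],"twist":[0,0,46.6],"jaw":0.45},
  {"xyz":[-8.9,-16,0],"twist":[0,0,46.6],"jaw":0.45},
  {"xyz":[-8.9,-16,0],"twist":[0,0,46.6],"jaw":0.45},
  {"xyz":[-8.9,-16,0],"twist":[0,0,46.6],"jaw":0.45},
])

```text
time_s: 14.1
tool_pos: [0.464, 0.0054, 0.3971]
tool_rot: [-180.0, 0.0, 60.1]
force: [0.6, 0.5, 1.1]
grip_width: 0.0479
grasp_force: 0.0
```

```bash
python3 - <<'E'
from h import *
to((.465,.0057,.40,60))
c=snap('wrist','w5',None,1.4)
E
```

```text
t 14.1 [0.464  0.0054 0.3971] [-179.98    0.     60.09] F [0.65 0.49 1.13] w 0.0479
(0.465, 0.0057, 0.4, 60) xyz [0.07, 0.07, -0.29] twist [-0.0, 0.0, 0.1] rows 0.1/0.0
```

View pics/w5.png

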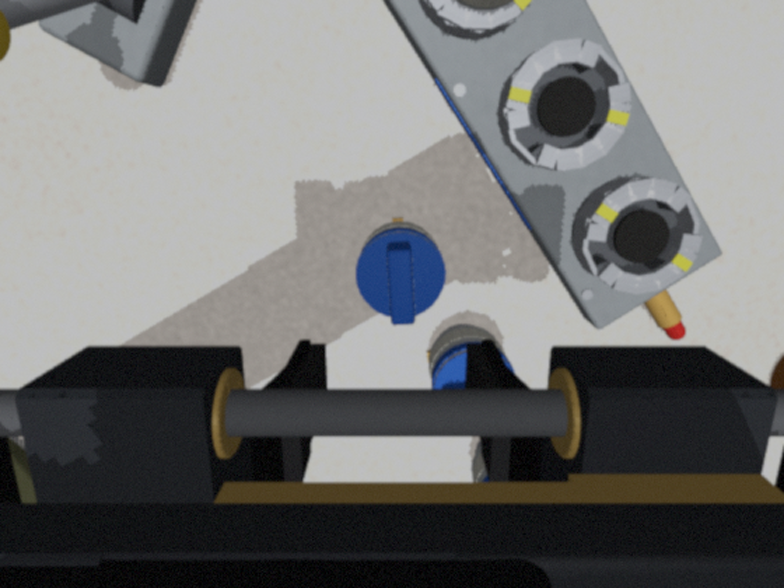

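Cartridge B's disc is centred at (401,272) and its wing runs from (400,249) to (403,322), so it is nearly aligned with the tool.

```bash
cat >> h.py <<'E'
def blue(c):
    h=cv2.cvtColor(c['img'],cv2.COLOR_RGB2HSV); return cv2.inRange(h,(105,120,40),(125,255,255))
def marks(c):
    """yellow blobs: full-frame pixel centroids"""
    h=cv2.cvtColor(c['img'],cv2.COLOR_RGB2HSV); m=cv2.inRange(h,(23,110,80),(34,255,255))
    n,_,st,ce=cv2.connectedComponentsWithStats(m); return [(ce[i].round(1).tolist(),int(st[i,4])) for i in range(1,n) if st[i,4]>15]
E
python3 - <<'E'
from h import *
c=load('w5'); s=1.4
P=lambda u,v,z: ray(c,u/s,v/s,z)[:2]
p,q=P(400,249,.102),P(403,322,.102); print('wing',(p+q)/2,np.degrees(np.arctan2(*(p-q)[::-1])),np.linalg.norm(p-q)); d=P(401,272,.072); print('disc',d)
print(marks(c)); print(marks(load('w4')))
m=((p+q)/2+d)/2; m=m.round(4)
to((m[0],m[1],.256,58))
E
```

```text
wing [0.46582944 0.00579155] 62.49983611352702 0.0420300911773338
disc [0.46647648 0.00685558]
[([372.7, 1.9], 46), ([2.3, 25.0], 171), ([370.6, 67.4], 117), ([440.6, 83.4], 112), ([433.2, 151.9], 106), ([486.5, 186.8], 92)]
[([350.7, 79.5], 94), ([311.0, 90.5], 83), ([193.8, 126.0], 113), ([253.5, 133.5], 96), ([108.3, 177.7], 100), ([171.7, 189.4], 86), ([70.7, 225.1], 83)]
t 14.2 [0.4641 0.0054 0.3971] [-179.98   -0.     60.07] F [-0.46 -0.27  0.58] w 0.0475
(np.float64(0.4662), np.float64(0.0063), 0.256, 58) xyz [0.18, 0.15, 14.11] twist [-0.0, -0.0, 2.1] rows 3.4/0.3
```

servo_tool([
  {"xyz":[0.2,0.15,3],"twist":[0,0,-2],"jaw":0.45},
  {"xyz":[0.2,0.15,6.8],"twist":[0,0,-2],"jaw":0.45},
  {"xyz":[0.2,0.15,10],"twist":[0,0,-2],"jaw":0.45},
  {"xyz":[0.2,0.15,12.5],"twist":[0,0,-2],"jaw":0.45},
  {"xyz":[0.2,0.15,14.1],"twist":[0,0,-2],"jaw":0.45},
  {"xyz":[0.2,0.15,14.1],"twist":[0,0,-2],"jaw":0.45},
  {"xyz":[0.2,0.15,14.1],"twist":[0,0,-2],"jaw":0.45},
])

```text
time_s: 14.73
tool_pos: [0.4664, 0.0065, 0.2557]
tool_rot: [-179.9, -0.0, 62.0]
force: [-1.6, 0.0, -0.2]
grip_width: 0.0481
grasp_force: 0.1
```

servo_tool([
  {"xyz":[0,0,0],"twist":[0,0,0],"jaw":1},
  {"xyz":[0,0,0],"twist":[0,0,0],"jaw":1},
  {"xyz":[0,0,0],"twist":[0,0,0],"jaw":1},
  {"xyz":[0,0,0],"twist":[0,0,0],"jaw":1},
  {"xyz":[0,0,0],"twist":[0,0,0],"jaw":1},
  {"xyz":[0,0,0],"twist":[0,0,0],"jaw":1},
  {"xyz":[0,0,0],"twist":[0,0,0],"jaw":1},
], newtons=55)

```text
time_s: 15.32
tool_pos: [0.4663, 0.006, 0.2564]
tool_rot: [180.0, 0.0, 61.9]
force: [-0.2, -0.1, -1.3]
grip_width: 0.0134
grasp_force: 54.9
```

servo_tool([
  {"xyz":[0,0,-3],"twist":[0,0,0],"jaw":1},
  {"xyz":[0,0,-6],"twist":[0,0,0],"jaw":1},
  {"xyz":[0,0,-10],"twist":[0,0,0],"jaw":1},
  {"xyz":[0,0,-14],"twist":[0,0,0],"jaw":1},
  {"xyz":[0,0,-14],"twist":[0,0,0],"jaw":1},
  {"xyz":[0,0,-14],"twist":[0,0,0],"jaw":1},
  {"xyz":[0,0,-14],"twist":[0,0,0],"jaw":1},
])

```text
time_s: 15.9
tool_pos: [0.4658, 0.0061, 0.3955]
tool_rot: [-179.9, 0.1, 61.9]
force: [0.3, 0.0, -2.3]
grip_width: 0.0137
grasp_force: 54.9
```

```bash
python3 - <<'E'
from h import *
weigh(6)
# next: stand-off of port M (slot yaw 138.3+54.4=192.7), or tray
y=np.radians(192.7); p=np.array([.6004,.0423])-.07*np.array([np.cos(y),np.sin(y)]); print(p)
to((p[0],p[1],.395,192.7-360),(.55,-.30,.395,60))
E
```

```text
meanF [-0.02  0.17 -2.1 ] sd [0.43 0.39 0.33] pos [4.65700e-01 6.00000e-03 3.94700e-01 6.19499e+01] sd [0.0002 0.     0.0002 0.0061]
[0.66868742 0.05768923]
t 16.2 [0.466  0.0061 0.3952] [-1.7988e+02  3.0000e-02  6.1960e+01] F [ 0.17  0.8  -2.71] w 0.0138
(np.float64(0.66868741807621), np.float64(0.05768923430469862), 0.395, -167.3) xyz [14.08, 15.46, -0.02] twist [-0.1, -0.1, -130.7] rows 5.0/18.3
(0.55, -0.3, 0.395, 60) xyz [-23.07, 21.81, -0.02] twist [-0.1, 0.0, 2.0] rows 7.6/0.3
```

B reads −2.1 N, so it is empty and goes to the far corner of the tray.

```bash
python3 - <<'E'
from h import *
to((.545,-.43,.395,62))
E
```

```text
t 16.2 [0.466  0.0061 0.3952] [-1.7988e+02  3.0000e-02  6.1960e+01] F [ 0.17  0.8  -2.71] w 0.0138
(0.545, -0.43, 0.395, 62) xyz [-34.78, 27.48, -0.03] twist [-0.1, 0.0, -0.0] rows 10.6/0.0
```

servo_tool([
  {"xyz":[-3,2.4,0],"twist":[0,0,0],"jaw":1},
  {"xyz":[-6.2,4.9,0],"twist":[0,0,0],"jaw":1},
  {"xyz":[-34.8,27.5,0],"twist":[0,0,0],"jaw":1},
  {"xyz":[-34.8,27.5,0],"twist":[0,0,0],"jaw":1},
  {"xyz":[-34.8,27.5,0],"twist":[0,0,0],"jaw":1},
  {"xyz":[-34.8,27.5,0],"twist":[0,0,0],"jaw":1},
  {"xyz":[-34.8,27.5,0],"twist":[0,0,0],"jaw":1},
  {"xyz":[-34.8,27.5,0],"twist":[0,0,0],"jaw":1},
  {"xyz":[-34.8,27.5,0],"twist":[0,0,0],"jaw":1},
  {"xyz":[-34.8,27.5,0],"twist":[0,0,0],"jaw":1},
])

```text
time_s: 17.03
tool_pos: [0.5397, -0.4018, 0.395]
tool_rot: [-179.9, -0.0, 61.9]
force: [0.8, -0.3, -1.1]
grip_width: 0.0137
grasp_force: 54.9
```

servo_tool([
  {"xyz":[-1,0.8,2],"twist":[0,0,0],"jaw":1},
  {"xyz":[-1,0.8,5],"twist":[0,0,0],"jaw":1},
  {"xyz":[-1,0.8,8],"twist":[0,0,0],"jaw":1},
  {"xyz":[-1,0.8,10],"twist":[0,0,0],"jaw":1},
  {"xyz":[-1,0.8,11],"twist":[0,0,0],"jaw":1},
  {"xyz":[-1,0.8,11],"twist":[0,0,0],"jaw":1},
  {"xyz":[-1,0.8,11],"twist":[0,0,0],"jaw":1},
])

```text
time_s: 17.62
tool_pos: [0.5422, -0.4122, 0.2862]
tool_rot: [-180.0, -0.0, 61.9]
force: [-0.1, -0.6, -1.5]
grip_width: 0.0133
grasp_force: 54.9
```

```bash
python3 - <<'E'
from h import *
weigh(2)
c=load('top0'); print(ray(c,530/1.4,290/1.4,.03))
to((.545,-.43,.262,62))
E
```

```text
meanF [ 0.92 -0.14 -1.23] sd [0.62 0.2  0.23] pos [ 0.5427 -0.4124  0.288  61.9504] sd [0.0001 0.     0.0004 0.001 ]
[ 0.5882043  -0.30078168  0.03      ]
t 17.7 [ 0.5428 -0.4125  0.2883] [1.7981e+02 3.0000e-02 6.1950e+01] F [ 1.54 -0.34 -1.  ] w 0.0134
(0.545, -0.43, 0.262, 62) xyz [-1.44, 1.01, 2.64] twist [0.2, 0.0, -0.1] rows 0.8/0.0
```

servo_tool([
  {"xyz":[-1,0.7,1],"twist":[0,0,0],"jaw":1},
  {"xyz":[-1,0.7,2],"twist":[0,0,0],"jaw":1},
  {"xyz":[-1,0.7,2.6],"twist":[0,0,0],"jaw":1},
  {"xyz":[-1,0.7,2.6],"twist":[0,0,0],"jaw":1},
  {"xyz":[-1,0.7,2.6],"twist":[0,0,0],"jaw":1},
])

```text
time_s: 18.13
tool_pos: [0.5435, -0.4247, 0.2602]
tool_rot: [180.0, 0.0, 61.9]
force: [0.1, -0.9, 0.6]
grip_width: 0.0132
grasp_force: 55.0
```

```bash
python3 - <<'E'
from h import *
weigh(3)
E
```

```text
meanF [ 0.24 -0.36 -0.44] sd [0.83 0.8  0.8 ] pos [ 0.5435 -0.4245  0.2602 61.9376] sd [0.     0.0001 0.     0.0063]
```

servo_tool([
  {"xyz":[0,0,0],"twist":[0,0,0],"jaw":0.45},
  {"xyz":[0,0,0],"twist":[0,0,0],"jaw":0.45},
  {"xyz":[0,0,0],"twist":[0,0,0],"jaw":0.45},
  {"xyz":[0,0,0],"twist":[0,0,0],"jaw":0.45},
  {"xyz":[0,0,-2],"twist":[0,0,0],"jaw":0.45},
  {"xyz":[0,0,-5],"twist":[0,0,0],"jaw":0.45},
  {"xyz":[0,0,-9],"twist":[0,0,0],"jaw":0.45},
  {"xyz":[0,0,-12],"twist":[0,0,0],"jaw":0.45},
  {"xyz":[0,0,-14],"twist":[0,0,0],"jaw":0.45},
  {"xyz":[0,0,-14],"twist":[0,0,0],"jaw":0.45},
])

```text
time_s: 19.12
tool_pos: [0.5446, -0.4244, 0.4069]
tool_rot: [179.4, 0.1, 61.9]
force: [0.2, 0.6, 1.2]
grip_width: 0.0477
grasp_force: 0.0
```

```bash
python3 - <<'E'
from h import *
to((.453,-.176,.40,53))
E
```

```text
t 19.1 [ 0.5446 -0.4244  0.4069] [1.7945e+02 9.0000e-02 6.1940e+01] F [0.2  0.59 1.2 ] w 0.0477
(0.453, -0.176, 0.4, 53) xyz [17.61, -19.78, 0.47] twist [0.6, 0.0, 8.9] rows 6.4/1.3
```

servo_tool([
  {"xyz":[17.6,-19.8,0.6],"twist":[0,0,8.9],"jaw":0.45},
  {"xyz":[17.6,-19.8,0.6],"twist":[0,0,8.9],"jaw":0.45},
  {"xyz":[17.6,-19.8,0.6],"twist":[0,0,8.9],"jaw":0.45},
  {"xyz":[17.6,-19.8,0.6],"twist":[0,0,8.9],"jaw":0.45},
  {"xyz":[17.6,-19.8,0.6],"twist":[0,0,8.9],"jaw":0.45},
  {"xyz":[17.6,-19.8,0.6],"twist":[0,0,8.9],"jaw":0.45},
  {"xyz":[17.6,-19.8,0.6],"twist":[0,0,8.9],"jaw":0.45},
  {"xyz":[17.6,-19.8,0.6],"twist":[0,0,8.9],"jaw":0.45},
  {"xyz":[17.6,-19.8,0.6],"twist":[0,0,8.9],"jaw":0.45},
  {"xyz":[17.6,-19.8,0.6],"twist":[0,0,8.9],"jaw":0.45},
])

```text
time_s: 19.95
tool_pos: [0.4516, -0.1771, 0.3941]
tool_rot: [180.0, 0.0, 53.0]
force: [0.3, -0.2, -0.6]
grip_width: 0.0478
grasp_force: 0.0
```

```bash
python3 - <<'E'
from h import *
to((.453,-.176,.40,53))
c=snap('wrist','w6',None,1.4)
a=cv2.imread('pics/w6.png')[140:440,200:600]; t=snap('top','t6'); b=cv2.resize(t['img'][170:270,200:460,::-1],(780,300),interpolation=cv2.INTER_CUBIC)
cv2.imwrite('pics/w6b.png',np.vstack([cv2.copyMakeBorder(a,0,0,0,380,cv2.BORDER_CONSTANT),b]))
E
```

```text
t 19.9 [ 0.4516 -0.1771  0.3941] [1.7998e+02 2.0000e-02 5.2970e+01] F [ 0.31 -0.22 -0.63] w 0.0478
(0.453, -0.176, 0.4, 53) xyz [0.17, 0.04, -0.59] twist [0.0, 0.0, -0.0] rows 0.1/0.0
```

View pics/w6b.png

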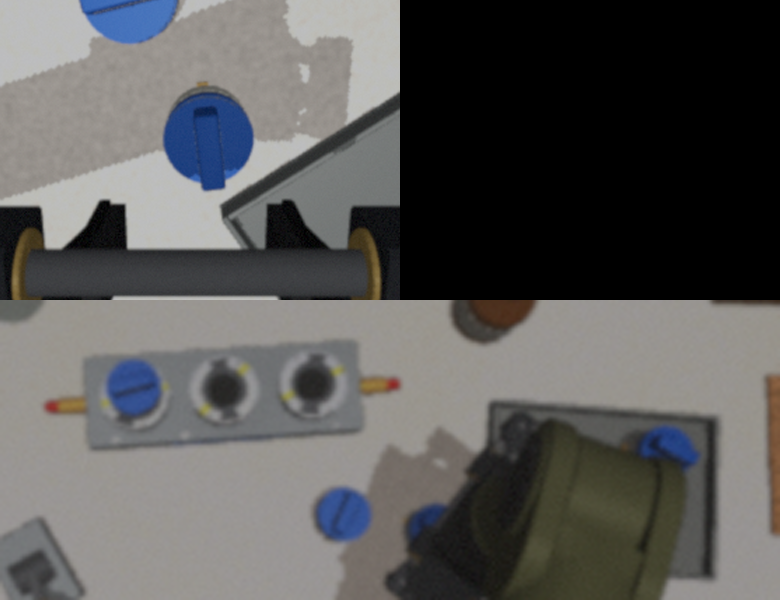

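A sits in port L with its wing on the marks, and B stands in the tray. D's disc is at w6 pixel (408,277), with its wing from (406,258) to (413,329). C has not moved.

```bash
python3 - <<'E'
from h import *
c=load('w6'); s=1.4
P=lambda u,v,z: ray(c,u/s,v/s,z)[:2]
p,q=P(406,258,.102),P(413,329,.102); print('wing',(p+q)/2,np.degrees(np.arctan2(*(p-q)[::-1])),np.linalg.norm(p-q)); d=P(408,277,.072); print('disc',d)
m=(((p+q)/2+d)/2).round(4)
to((m[0],m[1],.256,58))
t=load('t6'); print('C',ray(t,200+343/3,170+214/3,.09))
E
```

```text
wing [ 0.45462699 -0.18303426] 58.769178741816994 0.040970462589313236
disc [ 0.4560781  -0.18089232]
t 20.1 [ 0.4517 -0.1775  0.394 ] [-1.7998e+02 -2.0000e-02  5.2920e+01] F [ 0.09 -0.27 -0.45] w 0.0482
(np.float64(0.4554), np.float64(-0.182), 0.256, 58) xyz [-0.14, 0.57, 13.8] twist [-0.0, -0.0, -5.1] rows 3.3/0.7
C [ 0.46898579 -0.08356283  0.09      ]
```

servo_tool([
  {"xyz":[-0.05,0.55,3],"twist":[0,0,-5.5],"jaw":0.45},
  {"xyz":[-0.05,0.55,6.8],"twist":[0,0,-5.5],"jaw":0.45},
  {"xyz":[-0.05,0.55,10],"twist":[0,0,-5.5],"jaw":0.45},
  {"xyz":[-0.05,0.55,12.5],"twist":[0,0,-5.5],"jaw":0.45},
  {"xyz":[-0.05,0.55,13.8],"twist":[0,0,-5.5],"jaw":0.45},
  {"xyz":[-0.05,0.55,13.8],"twist":[0,0,-5.5],"jaw":0.45},
  {"xyz":[-0.05,0.55,13.8],"twist":[0,0,-5.5],"jaw":0.45},
])

```text
time_s: 20.63
tool_pos: [0.4559, -0.1807, 0.2554]
tool_rot: [-179.9, -0.0, 58.5]
force: [0.3, -0.6, 0.0]
grip_width: 0.0479
grasp_force: 0.0
```

servo_tool([
  {"xyz":[0,0,0],"twist":[0,0,0],"jaw":1},
  {"xyz":[0,0,0],"twist":[0,0,0],"jaw":1},
  {"xyz":[0,0,0],"twist":[0,0,0],"jaw":1},
  {"xyz":[0,0,0],"twist":[0,0,0],"jaw":1},
  {"xyz":[0,0,0],"twist":[0,0,0],"jaw":1},
  {"xyz":[0,0,0],"twist":[0,0,0],"jaw":1},
  {"xyz":[0,0,0],"twist":[0,0,0],"jaw":1},
], newtons=55)

```text
time_s: 21.22
tool_pos: [0.4558, -0.1797, 0.2564]
tool_rot: [179.9, 0.0, 58.5]
force: [1.9, -0.6, 0.6]
grip_width: 0.0135
grasp_force: 54.7
```

servo_tool([
  {"xyz":[0,0,-3],"twist":[0,0,0],"jaw":1},
  {"xyz":[0,0,-6],"twist":[0,0,0],"jaw":1},
  {"xyz":[0,0,-10],"twist":[0,0,0],"jaw":1},
  {"xyz":[0,0,-14],"twist":[0,0,0],"jaw":1},
  {"xyz":[0,0,-14],"twist":[0,0,0],"jaw":1},
  {"xyz":[0,0,-14],"twist":[0,0,0],"jaw":1},
  {"xyz":[0,0,-14],"twist":[0,0,0],"jaw":1},
])

```text
time_s: 21.8
tool_pos: [0.4549, -0.1794, 0.3947]
tool_rot: [-179.8, 0.0, 58.5]
force: [-0.2, 0.7, -5.2]
grip_width: 0.0138
grasp_force: 54.8
```

```bash
python3 - <<'E'
from h import *
weigh(6)
y=np.radians(173); p=np.array([.609,-.053])-.07*np.array([np.cos(y),np.sin(y)]); print(p)
to((p[0],p[1],.395,173),(p[0],p[1],.395,116),(.465,-.43,.395,58))
E
```

```text
meanF [ 0.24  0.24 -4.77] sd [0.43 0.44 0.85] pos [ 0.455  -0.1794  0.3942 58.5486] sd [0.0002 0.0001 0.0004 0.003 ]
[ 0.67847823 -0.06153085]
t 22.1 [ 0.4554 -0.1795  0.3949] [-179.85   -0.     58.55] F [ 0.95  0.63 -3.9 ] w 0.0138
(np.float64(0.6784782306148925), np.float64(-0.061530854038360325), 0.395, 173) xyz [21.71, 12.88, -0.04] twist [-0.1, -0.1, -114.5] rows 6.1/16.0
(np.float64(0.6784782306148925), np.float64(-0.061530854038360325), 0.395, 116) xyz [21.71, 12.88, -0.04] twist [-0.1, -0.1, -57.5] rows 6.1/8.0
(0.465, -0.43, 0.395, 58) xyz [-20.87, 13.89, -0.04] twist [-0.1, -0.0, 0.5] rows 6.0/0.1
```

D reads −4.8 N: filled. It goes to port R.

servo_tool([
  {"xyz":[21.7,12.9,0],"twist":[0,0,-57.5],"jaw":1},
  {"xyz":[21.7,12.9,0],"twist":[0,0,-57.5],"jaw":1},
  {"xyz":[21.7,12.9,0],"twist":[0,0,-57.5],"jaw":1},
  {"xyz":[21.7,12.9,0],"twist":[0,0,-57.5],"jaw":1},
  {"xyz":[21.7,12.9,0],"twist":[0,0,-57.5],"jaw":1},
  {"xyz":[21.7,12.9,0],"twist":[0,0,-57.5],"jaw":1},
  {"xyz":[21.7,12.9,0],"twist":[0,0,-57.5],"jaw":1},
  {"xyz":[21.7,12.9,0],"twist":[0,0,-57.5],"jaw":1},
  {"xyz":[21.7,12.9,0],"twist":[0,0,-57.5],"jaw":1},
])

```text
time_s: 22.85
tool_pos: [0.6797, -0.0613, 0.394]
tool_rot: [-179.9, -0.2, 116.3]
force: [-0.3, 0.0, -4.6]
grip_width: 0.0135
grasp_force: 54.9
```

servo_tool([
  {"xyz":[0,0,0],"twist":[0,0,-57],"jaw":1},
  {"xyz":[0,0,0],"twist":[0,0,-57],"jaw":1},
  {"xyz":[0,0,0],"twist":[0,0,-57],"jaw":1},
  {"xyz":[0,0,0],"twist":[0,0,-57],"jaw":1},
  {"xyz":[0,0,0],"twist":[0,0,-57],"jaw":1},
  {"xyz":[0,0,0],"twist":[0,0,-57],"jaw":1},
  {"xyz":[0,0,0],"twist":[0,0,-57],"jaw":1},
  {"xyz":[0,0,0],"twist":[0,0,-57],"jaw":1},
  {"xyz":[0,0,0],"twist":[0,0,-57],"jaw":1},
  {"xyz":[0,0,0],"twist":[0,0,-57],"jaw":1},
])

```text
time_s: 23.68
tool_pos: [0.6787, -0.0627, 0.3958]
tool_rot: [-180.0, -0.0, 172.7]
force: [0.6, -0.0, -4.6]
grip_width: 0.0137
grasp_force: 54.9
```

```bash
python3 - <<'E'
from h import *
weigh(3); print(marks(load('w4')))
c=snap('wrist','w7',(150,60,410,255),3); print(marks(c))
E
```

```text
meanF [-0.15 -0.04 -4.63] sd [0.08 0.53 0.33] pos [ 6.788000e-01 -6.230000e-02  3.961000e-01  1.727657e+02] sd [0.     0.0002 0.0001 0.0527]
[([350.7, 79.5], 94), ([311.0, 90.5], 83), ([193.8, 126.0], 113), ([253.5, 133.5], 96), ([108.3, 177.7], 100), ([171.7, 189.4], 86), ([70.7, 225.1], 83)]
[([417.8, 55.7], 119), ([473.8, 77.6], 103), ([311.3, 91.0], 83), ([371.7, 118.3], 99), ([253.9, 133.7], 105), ([203.5, 129.8], 36)]
```

View pics/w7.png

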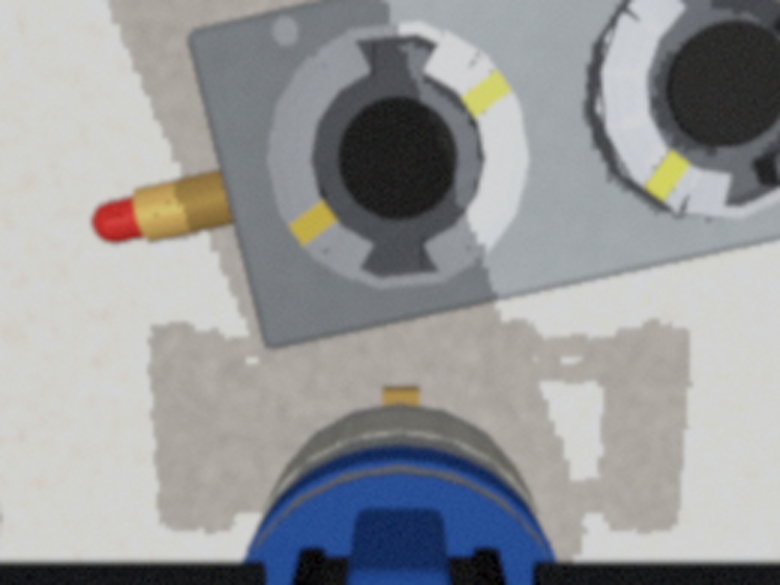

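```bash
cat >> h.py <<'E'
def prof(fn,u0=276,u1=290,v0=170,v1=245):
    c=load(fn); g=c['img'][v0:v1,u0:u1].astype(float).mean(1)
    return g
E
python3 - <<'E'
from h import *
for f in('w4','w7'):
    c=load(f); h=cv2.cvtColor(c['img'],cv2.COLOR_RGB2HSV); m=cv2.inRange(h,(12,110,60),(24,255,255))[175:200,265:300]
    ys,xs=np.nonzero(m); print(f,'lug',xs.mean()+265,ys.mean()+175,ys.min()+175,ys.max()+175,len(xs))
    col=c['img'][185:245,278:288].mean(1); print([tuple(r) for r in col.astype(int).tolist()][::2])
    T,y=(([.6591,.1128,.3962],160.86),([.6788,-.0623,.3961],172.766))[f=='w7']
    R=Ro.from_euler('xyz',[180,0,y],degrees=True)
    print([proj(c,np.array(T)+R.apply([x,0,.164+.0923-hh])).round(1).tolist() for x,hh in((.028,.004),(.028,.01),(.028,.072),(.022,.072),(.022,.102))])
port('w4',(311,90.5),(253.5,133.5),(.6591,.1128,.3962),160.86,0,0,1)
port('w7',(311.3,91),(253.9,133.7),(.6788,-.0623,.3961),172.766,0,0,1)
E
```

```text
w4 lug 282.5 186.0 184 188 50
[(162, 132, 74), (174, 143, 81), (140, 122, 90), (108, 107, 103), (112, 112, 106), (112, 112, 106), (123, 123, 116), (129, 129, 125), (98, 101, 103), (54, 65, 95), (22, 46, 93), (25, 54, 110), (57, 84, 143), (92, 97, 110), (49, 80, 141), (41, 80, 151), (41, 81, 152), (42, 81, 152), (40, 80, 150), (39, 76, 144), (20, 46, 96), (18, 43, 91), (20, 45, 92), (19, 44, 93), (20, 44, 92), (20, 44, 93), (20, 45, 93), (20, 45, 93), (21, 46, 95), (19, 46, 97)]
[[281.1, 182.4], [281.1, 184.3], [280.5, 210.5], [280.6, 222.8], [280.1, 245.8]]
w7 lug 283.0612244897959 191.75510204081633 190 194 49
[(172, 167, 162), (167, 162, 155), (133, 114, 86), (167, 138, 77), (166, 138, 81), (116, 107, 92), (105, 104, 100), (107, 107, 101), (107, 107, 101), (121, 120, 115), (109, 110, 108), (86, 89, 94), (36, 53, 90), (16, 41, 89), (33, 63, 122), (79, 91, 121), (74, 84, 108), (42, 77, 144), (39, 78, 147), (38, 77, 147), (39, 77, 147), (39, 77, 147), (30, 60, 120), (18, 42, 89), (20, 42, 88), (17, 41, 88), (18, 41, 89), (20, 42, 90), (19, 43, 89), (18, 43, 89)]
[[280.6, 182.1], [280.6, 183.9], [279.7, 210.0], [279.8, 222.3], [279.1, 245.2]]
port [0.5918 0.1364 0.06  ] marks 106.7 len 0.0596 tool mm [7.136e+01 2.700e-01 3.362e+02] slot-yaw 0.2
port [ 0.6086 -0.0525  0.06  ] marks 118.5 len 0.0594 tool mm [ 70.89   0.84 336.1 ] slot-yaw 0.1
```

D sits about 3.5 mm behind the grip centre and is tilted slightly. I'll shift the target for that and twist about the cartridge's own axis.

servo_tool([
  {"xyz":[3.7,-0.05,0],"twist":[0,0,0],"jaw":1},
  {"xyz":[7.4,-0.05,0],"twist":[0,0,0],"jaw":1},
  {"xyz":[7.45,-0.05,0],"twist":[0,0,0],"jaw":1},
  {"xyz":[7.45,-0.05,2],"twist":[0,0,0],"jaw":1},
  {"xyz":[7.45,-0.05,4],"twist":[0,0,0],"jaw":1},
  {"xyz":[7.45,-0.05,6],"twist":[0,0,0],"jaw":1},
  {"xyz":[7.45,-0.05,7.1],"twist":[0,0,0],"jaw":1},
  {"xyz":[7.45,-0.05,7.1],"twist":[0,0,0],"jaw":1},
  {"xyz":[7.45,-0.05,7.1],"twist":[0,0,0],"jaw":1},
])

```text
time_s: 24.63
tool_pos: [0.6051, -0.0531, 0.3254]
tool_rot: [180.0, -0.0, 173.0]
force: [1.1, 0.0, -4.1]
grip_width: 0.0139
grasp_force: 55.0
```

servo_tool([
  {"xyz":[0,0,0.4],"twist":[0,0,0],"jaw":1},
  {"xyz":[0,0,0.8],"twist":[0,0,0],"jaw":1},
  {"xyz":[0,0,1.2],"twist":[0,0,0],"jaw":1},
  {"xyz":[0,0,1.5],"twist":[0,0,0],"jaw":1},
  {"xyz":[0,0,1.5],"twist":[0,0,0],"jaw":1},
  {"xyz":[0,0,1.5],"twist":[0,0,0],"jaw":1},
])

```text
time_s: 25.13
tool_pos: [0.605, -0.053, 0.3108]
tool_rot: [-180.0, 0.0, 173.0]
force: [-2.9, 0.2, 0.6]
grip_width: 0.0135
grasp_force: 55.0
```

```bash
cat >> h.py <<'E'
def chk(n=3):
    F=[];M=[]
    for _ in range(n):
        env.read_camera('top'); o=env.get_obs(); R=Ro.from_euler('xyz',o['tool_rot'],degrees=True)
        F.append(R.inv().apply(o['force'])); M.append(R.inv().apply(o['wrist_torque']))
    print('tool-frame F',np.mean(F,0).round(2),'M',np.mean(M,0).round(3),'pos',o['tool_pos'].round(4),'rpy',o['tool_rot'].round(2))
E
python3 - <<'E'
from h import *
chk()
E
```

```text
tool-frame F [ 2.16  0.03 -0.35] M [-0.126  0.49   0.018] pos [ 0.605  -0.0531  0.3105] rpy [179.99  -0.   173.04]
```

servo_tool([
  {"xyz":[0.1,0,0],"twist":[0,0,0],"jaw":1},
  {"xyz":[0.1,0,0],"twist":[0,0,0],"jaw":1},
  {"xyz":[0.1,0,0.2],"twist":[0,0,0],"jaw":1},
  {"xyz":[0.1,0,0.3],"twist":[0,0,0],"jaw":1},
  {"xyz":[0.1,0,0.3],"twist":[0,0,0],"jaw":1},
])

```text
time_s: 25.7
tool_pos: [0.6043, -0.0531, 0.3074]
tool_rot: [180.0, 0.1, 173.0]
force: [0.6, -0.5, 1.2]
grip_width: 0.0134
grasp_force: 55.0
```

```bash
python3 - <<'E'
from h import *
chk()
E
```

```text
tool-frame F [-0.98  0.34 -0.75] M [-0.268 -0.284  0.029] pos [ 0.6043 -0.0531  0.3076] rpy [1.7999e+02 7.0000e-02 1.7305e+02]
```

servo_tool([
  {"xyz":[-0.03,0,0.3],"twist":[0,0,0],"jaw":1},
  {"xyz":[-0.03,0,0.6],"twist":[0,0,0],"jaw":1},
  {"xyz":[-0.03,0,0.8],"twist":[0,0,0],"jaw":1},
  {"xyz":[-0.03,0,0.93],"twist":[0,0,0],"jaw":1},
  {"xyz":[-0.03,0,0.93],"twist":[0,0,0],"jaw":1},
  {"xyz":[-0.03,0,0.93],"twist":[0,0,0],"jaw":1},
])

```text
time_s: 26.35
tool_pos: [0.6046, -0.053, 0.2989]
tool_rot: [-180.0, 0.1, 173.0]
force: [-0.4, 0.6, 6.9]
grip_width: 0.0135
grasp_force: 55.0
```

```bash
python3 - <<'E'
from h import *
chk()
E
```

```text
tool-frame F [ 0.2  -0.01 -8.01] M [-0.131  0.22   0.029] pos [ 0.6046 -0.053   0.2989] rpy [-1.7998e+02  7.0000e-02  1.7305e+02]
```

servo_tool([
  {"xyz":[0,0.04,0.05],"twist":[0,0,6],"jaw":1},
  {"xyz":[-0.01,0.08,0.05],"twist":[0,0,12],"jaw":1},
  {"xyz":[-0.02,0.12,0.05],"twist":[0,0,18],"jaw":1},
  {"xyz":[-0.035,0.16,0.05],"twist":[0,0,24],"jaw":1},
  {"xyz":[-0.055,0.2,0.05],"twist":[0,0,30],"jaw":1},
  {"xyz":[-0.075,0.235,0.05],"twist":[0,0,36],"jaw":1},
  {"xyz":[-0.1,0.27,0.05],"twist":[0,0,42],"jaw":1},
  {"xyz":[-0.13,0.29,0.05],"twist":[0,0,47],"jaw":1},
  {"xyz":[-0.15,0.31,0.05],"twist":[0,0,51],"jaw":1},
  {"xyz":[-0.165,0.325,0.05],"twist":[0,0,54],"jaw":1},
])

```text
time_s: 27.33
tool_pos: [0.6067, -0.0496, 0.2985]
tool_rot: [179.9, 0.1, 118.9]
force: [0.9, 1.0, 5.4]
grip_width: 0.0138
grasp_force: 55.0
```

servo_tool([
  {"xyz":[0,0,0],"twist":[0,0,0.8],"jaw":1},
  {"xyz":[0,0,0],"twist":[0,0,0.8],"jaw":1},
  {"xyz":[0,0,0],"twist":[0,0,0.8],"jaw":1},
])

```text
time_s: 27.58
tool_pos: [0.6069, -0.0495, 0.2985]
tool_rot: [179.9, 0.1, 118.3]
force: [0.1, 1.0, 6.4]
grip_width: 0.0137
grasp_force: 55.0
```

```bash
python3 - <<'E'
from h import *
chk()
E
```

```text
tool-frame F [ 0.32  0.38 -6.05] M [-0.378  0.274 -0.159] pos [ 0.6069 -0.0496  0.2985] rpy [1.7987e+02 5.0000e-02 1.1829e+02]
```

servo_tool([
  {"xyz":[0,0,-0.25],"twist":[0,0,0],"jaw":1},
  {"xyz":[0,0,-0.25],"twist":[0,0,0],"jaw":1},
  {"xyz":[0,0,-0.25],"twist":[0,0,0],"jaw":0.45},
  {"xyz":[0,0,-0.25],"twist":[0,0,0],"jaw":0.45},
  {"xyz":[0,0,-0.25],"twist":[0,0,0],"jaw":0.45},
  {"xyz":[0,0,-0.25],"twist":[0,0,0],"jaw":0.45},
  {"xyz":[0,0,-2],"twist":[0,0,0],"jaw":0.45},
  {"xyz":[0,0,-5],"twist":[0,0,0],"jaw":0.45},
  {"xyz":[0,0,-9],"twist":[0,0,0],"jaw":0.45},
  {"xyz":[0,0,-10],"twist":[0,0,0],"jaw":0.45},
])

```text
time_s: 28.57
tool_pos: [0.6072, -0.0499, 0.4023]
tool_rot: [179.7, 0.2, 118.2]
force: [1.0, 0.3, 1.2]
grip_width: 0.0466
grasp_force: 0.0
```

```bash
python3 - <<'E'
from h import *
to((.469,-.0837,.40,157))
E
```

```text
t 28.6 [ 0.6072 -0.0499  0.4023] [179.72   0.21 118.23] F [0.98 0.28 1.16] w 0.0466
(0.469, -0.0837, 0.4, 157) xyz [3.56, -13.78, 0.15] twist [0.2, 0.3, -38.8] rows 3.4/5.4
```

servo_tool([
  {"xyz":[3.6,-13.8,0],"twist":[0,0,-38.8],"jaw":0.45},
  {"xyz":[3.6,-13.8,0],"twist":[0,0,-38.8],"jaw":0.45},
  {"xyz":[3.6,-13.8,0],"twist":[0,0,-38.8],"jaw":0.45},
  {"xyz":[3.6,-13.8,0],"twist":[0,0,-38.8],"jaw":0.45},
  {"xyz":[3.6,-13.8,0],"twist":[0,0,-38.8],"jaw":0.45},
  {"xyz":[3.6,-13.8,0],"twist":[0,0,-38.8],"jaw":0.45},
  {"xyz":[3.6,-13.8,0],"twist":[0,0,-38.8],"jaw":0.45},
  {"xyz":[3.6,-13.8,0],"twist":[0,0,-38.8],"jaw":0.45},
])

```text
time_s: 29.23
tool_pos: [0.4674, -0.0839, 0.3971]
tool_rot: [-180.0, -0.0, 156.8]
force: [-0.6, -0.8, 0.4]
grip_width: 0.0477
grasp_force: 0.0
```

```bash
python3 - <<'E'
from h import *
to((.469,-.0837,.40,157))
c=snap('wrist','w8'); t=snap('top','t8'); s=snap('scene','s8')
a=cv2.resize(c['img'][140:280,210:370,::-1],None,fx=2.5,fy=2.5,interpolation=cv2.INTER_CUBIC)
s_=cv2.resize(s['img'][100:380,20:420,::-1],(380,266)); s_=cv2.copyMakeBorder(s_,0,a.shape[0]-266,0,0,cv2.BORDER_CONSTANT)
b=cv2.resize(t['img'][175:255,200:470,::-1],(780,231),interpolation=cv2.INTER_CUBIC)
cv2.imwrite('pics/w8b.png',np.vstack([np.hstack([a,s_]),b]))
E
```

```text
t 29.2 [ 0.4674 -0.0839  0.3971] [-1.7997e+02 -2.0000e-02  1.5683e+02] F [-0.64 -0.77  0.41] w 0.0477
(0.469, -0.0837, 0.4, 157) xyz [-0.13, 0.08, -0.29] twist [-0.0, -0.0, -0.2] rows 0.1/0.0
```

View pics/w8b.png

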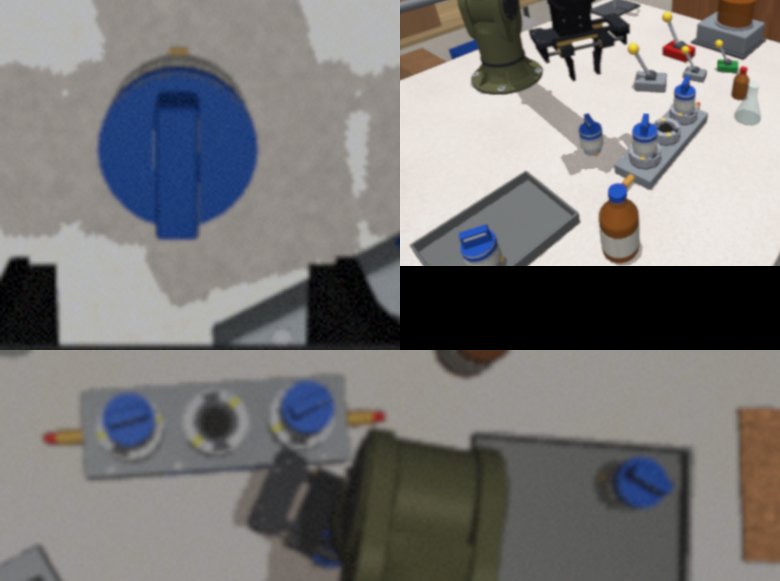

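C's disc is at wrist pixel (281,199), with its wing along the tool from (281,183) to (281,236). D is locked in R, A in L, and B stands in the tray.

```bash
python3 - <<'E'
from h import *
c=load('w8')
P=lambda u,v,z: ray(c,u,v,z)[:2]
p,q=P(281.2,182.8,.102),P(281.2,235.6,.102); print('wing',(p+q)/2,np.degrees(np.arctan2(*(p-q)[::-1])),np.linalg.norm(p-q)); d=P(281.2,198.8,.072); print('disc',d)
m=(((p+q)/2+d)/2).round(4)
to((m[0],m[1],.256,157))
E
```

```text
wing [ 0.46905712 -0.08504918] 156.73971319299065 0.04289385349867571
disc [ 0.4676156 -0.0845625]
t 29.4 [ 0.4679 -0.0835  0.3972] [ 1.7997e+02 -4.0000e-02  1.5697e+02] F [-0.45  0.65 -0.26] w 0.0480
(np.float64(0.4683), np.float64(-0.0848), 0.256, 157) xyz [-0.1, -0.11, 14.12] twist [0.0, -0.0, -0.0] rows 3.4/0.0
```

servo_tool([
  {"xyz":[-0.1,-0.1,3],"twist":[0,0,0],"jaw":0.45},
  {"xyz":[-0.1,-0.1,6.8],"twist":[0,0,0],"jaw":0.45},
  {"xyz":[-0.1,-0.1,10],"twist":[0,0,0],"jaw":0.45},
  {"xyz":[-0.1,-0.1,12.5],"twist":[0,0,0],"jaw":0.45},
  {"xyz":[-0.1,-0.1,14.1],"twist":[0,0,0],"jaw":0.45},
  {"xyz":[-0.1,-0.1,14.1],"twist":[0,0,0],"jaw":0.45},
  {"xyz":[-0.1,-0.1,14.1],"twist":[0,0,0],"jaw":0.45},
  {"xyz":[-0.1,-0.1,14.1],"twist":[0,0,0],"jaw":0.45},
  {"xyz":[-0.1,-0.1,14.1],"twist":[0,0,0],"jaw":0.45},
])

```text
time_s: 30.13
tool_pos: [0.4684, -0.0849, 0.2563]
tool_rot: [180.0, -0.0, 157.0]
force: [0.5, -1.2, -0.0]
grip_width: 0.0479
grasp_force: 0.0
```

```bash
python3 - <<'E'
from h import *
to((.4683,-.0848,.256,156.8))
E
```

```text
t 30.1 [ 0.4684 -0.0849  0.2563] [ 1.7998e+02 -2.0000e-02  1.5703e+02] F [ 0.54 -1.19 -0.  ] w 0.0479
(0.4683, -0.0848, 0.256, 156.8) xyz [0.01, 0.01, 0.03] twist [0.0, -0.0, 0.2] rows 0.0/0.0
```

servo_tool([
  {"xyz":[0,0,0],"twist":[0,0,0],"jaw":1},
  {"xyz":[0,0,0],"twist":[0,0,0],"jaw":1},
  {"xyz":[0,0,0],"twist":[0,0,0],"jaw":1},
  {"xyz":[0,0,0],"twist":[0,0,0],"jaw":1},
  {"xyz":[0,0,0],"twist":[0,0,0],"jaw":1},
  {"xyz":[0,0,0],"twist":[0,0,0],"jaw":1},
  {"xyz":[0,0,0],"twist":[0,0,0],"jaw":1},
], newtons=55)

```text
time_s: 30.72
tool_pos: [0.4681, -0.0852, 0.2564]
tool_rot: [-180.0, -0.0, 157.0]
force: [-0.7, -0.0, -0.4]
grip_width: 0.0135
grasp_force: 55.0
```

servo_tool([
  {"xyz":[0,0,-3],"twist":[0,0,0],"jaw":1},
  {"xyz":[0,0,-6],"twist":[0,0,0],"jaw":1},
  {"xyz":[0,0,-10],"twist":[0,0,0],"jaw":1},
  {"xyz":[0,0,-14],"twist":[0,0,0],"jaw":1},
  {"xyz":[0,0,-14],"twist":[0,0,0],"jaw":1},
  {"xyz":[0,0,-14],"twist":[0,0,0],"jaw":1},
  {"xyz":[0,0,-14],"twist":[0,0,0],"jaw":1},
])

```text
time_s: 31.3
tool_pos: [0.4673, -0.0851, 0.3948]
tool_rot: [-180.0, -0.2, 157.0]
force: [-0.7, 1.0, -6.3]
grip_width: 0.0136
grasp_force: 55.0
```

```bash
python3 - <<'E'
from h import *
weigh(6)
y=np.radians(192.7); p=np.array([.6004,.0423])-.07*np.array([np.cos(y),np.sin(y)]); print(p)
to((p[0],p[1],.395,192.7),(.465,-.42,.395,100),(.56,-.42,.395,100))
E
```

```text
meanF [-0.05 -0.24 -5.12] sd [0.61 0.48 0.45] pos [ 4.674000e-01 -8.510000e-02  3.945000e-01  1.570511e+02] sd [0.0003 0.     0.0004 0.0077]
[0.66868742 0.05768923]
t 31.6 [ 0.4679 -0.085   0.3952] [ 1.7998e+02 -1.4000e-01  1.5706e+02] F [-0.53 -0.69 -5.03] w 0.0137
(np.float64(0.66868741807621), np.float64(0.05768923430469862), 0.395, 192.7) xyz [-12.93, 20.97, -0.0] twist [0.1, -0.1, -35.6] rows 5.9/5.0
(0.465, -0.42, 0.395, 100) xyz [-12.79, -30.96, -0.02] twist [-0.1, -0.1, 57.1] rows 8.0/8.0
(0.56, -0.42, 0.395, 100) xyz [-21.54, -27.25, -0.04] twist [-0.1, -0.1, 57.1] rows 8.3/8.0
```

C reads −5.1 N: filled. Moving to the stand-off for port M, a little higher to clear the locked cartridges.

servo_tool([
  {"xyz":[0,0,-2.5],"twist":[0,0,-3],"jaw":1},
  {"xyz":[-12.9,21,-2.5],"twist":[0,0,-35.6],"jaw":1},
  {"xyz":[-12.9,21,-2.5],"twist":[0,0,-35.6],"jaw":1},
  {"xyz":[-12.9,21,-2.5],"twist":[0,0,-35.6],"jaw":1},
  {"xyz":[-12.9,21,-2.5],"twist":[0,0,-35.6],"jaw":1},
  {"xyz":[-12.9,21,-2.5],"twist":[0,0,-35.6],"jaw":1},
  {"xyz":[-12.9,21,-2.5],"twist":[0,0,-35.6],"jaw":1},
  {"xyz":[-12.9,21,-2.5],"twist":[0,0,-35.6],"jaw":1},
  {"xyz":[-12.9,21,-2.5],"twist":[0,0,-35.6],"jaw":1},
  {"xyz":[-12.9,21,-2.5],"twist":[0,0,-35.6],"jaw":1},
])

```text
time_s: 32.43
tool_pos: [0.669, 0.0579, 0.4199]
tool_rot: [180.0, -0.2, -167.3]
force: [-0.8, -0.8, -5.3]
grip_width: 0.0138
grasp_force: 55.0
```

servo_tool([
  {"xyz":[0,0,0],"twist":[0,0,0],"jaw":1},
  {"xyz":[0,0,0],"twist":[0,0,0],"jaw":1},
  {"xyz":[0,0,0],"twist":[0,0,0],"jaw":1},
])

```text
time_s: 32.68
tool_pos: [0.6685, 0.0564, 0.422]
tool_rot: [-179.9, 0.0, -167.5]
force: [-0.2, 0.1, -5.0]
grip_width: 0.0137
grasp_force: 55.0
```

```bash
python3 - <<'E'
from h import *
weigh(3); o=env.get_obs(); T=o['tool_pos']; yaw=o['tool_rot'][2]
c=snap('wrist','w9'); print(marks(c))
h=cv2.cvtColor(c['img'],cv2.COLOR_RGB2HSV)
m=cv2.inRange(h,(12,110,60),(24,255,255))[175:205,265:300]; ys,xs=np.nonzero(m); print('lug',xs.mean()+265,ys.mean()+175,ys.min()+175,ys.max()+175,len(xs))
print([tuple(r) for r in c['img'][181:245,278:288].mean(1).astype(int).tolist()][::1][:62])
R=Ro.from_euler('xyz',[180,0,yaw],degrees=True)
print(T,yaw,[proj(c,T+R.apply([x,0,.164+.0923-hh])).round(1).tolist() for x,hh in((.028,.004),(.028,.01),(.028,.072),(.022,.072),(.022,.102))])
E
```

```text
meanF [ 0.38  0.1  -5.46] sd [0.23 0.63 0.56] pos [ 6.686000e-01  5.690000e-02  4.221000e-01 -1.674566e+02] sd [0.     0.0002 0.     0.0169]
[([208.7, 88.5], 98), ([308.2, 92.9], 67), ([255.2, 131.9], 88), ([349.3, 129.1], 52)]
lug 282.811320754717 191.0 189 193 53
[(173, 168, 163), (174, 169, 164), (175, 169, 164), (175, 170, 164), (173, 168, 163), (170, 164, 158), (157, 149, 139), (134, 119, 97), (141, 116, 69), (164, 135, 75), (173, 142, 79), (171, 141, 81), (156, 131, 85), (124, 112, 93), (105, 104, 99), (108, 107, 103), (109, 108, 103), (110, 109, 103), (109, 109, 103), (110, 110, 104), (121, 119, 114), (138, 137, 131), (128, 127, 124), (107, 108, 108), (94, 97, 100), (75, 81, 96), (46, 59, 93), (25, 46, 91), (19, 43, 90), (23, 49, 99), (31, 63, 124), (45, 78, 139), (68, 88, 131), (84, 93, 113), (74, 85, 112), (52, 79, 135), (43, 79, 147), (41, 80, 151), (41, 80, 151), (41, 80, 150), (43, 82, 152), (41, 81, 150), (40, 80, 150), (41, 80, 150), (41, 80, 150), (39, 75, 144), (31, 62, 122), (22, 49, 99), (22, 44, 91), (19, 43, 90), (20, 43, 90), (20, 44, 90), (19, 44, 91), (20, 43, 91), (18, 43, 90), (20, 43, 91), (19, 43, 91), (19, 43, 91), (19, 43, 91), (20, 44, 91), (20, 44, 91), (19, 43, 91)]
[0.66863508 0.05710934 0.42198994] -167.43624715410007 [[280.4, 181.1], [280.3, 182.9], [279.3, 208.8], [279.4, 221.1], [278.6, 243.9]]
```

```bash
python3 - <<'E'
from h import *
port('w9',(308.2,92.9),(255.2,131.9),(.66864,.0571,.42199),192.56,0,0,1)
to((.66864,.0571,.42199,-167.44))
E
```

```text
port [0.6003 0.042  0.06  ] marks 137.9 len 0.0591 tool mm [7.0000e+01 1.2000e-01 3.6199e+02] slot-yaw -0.2
t 32.9 [0.6687 0.0573 0.4219] [-1.7995e+02  3.0000e-02 -1.6742e+02] F [-0.23 -0.49 -5.68] w 0.0138
(0.66864, 0.0571, 0.42199, -167.44) xyz [0.01, -0.02, -0.0] twist [-0.1, 0.0, 0.0] rows 0.0/0.0
```

servo_tool([
  {"xyz":[3.7,-0.13,0],"twist":[0,0,0],"jaw":1},
  {"xyz":[7.4,-0.13,0],"twist":[0,0,0],"jaw":1},
  {"xyz":[7.45,-0.13,0],"twist":[0,0,0],"jaw":1},
  {"xyz":[7.45,-0.13,0],"twist":[0,0,0],"jaw":1},
  {"xyz":[7.45,-0.13,3],"twist":[0,0,0],"jaw":1},
  {"xyz":[7.45,-0.13,6],"twist":[0,0,0],"jaw":1},
  {"xyz":[7.45,-0.13,8.5],"twist":[0,0,0],"jaw":1},
  {"xyz":[7.45,-0.13,9.7],"twist":[0,0,0],"jaw":1},
  {"xyz":[7.45,-0.13,9.7],"twist":[0,0,0],"jaw":1},
  {"xyz":[7.45,-0.13,9.7],"twist":[0,0,0],"jaw":1},
])

```text
time_s: 33.72
tool_pos: [0.5971, 0.0407, 0.3251]
tool_rot: [180.0, 0.0, -167.3]
force: [0.4, 0.9, -4.5]
grip_width: 0.0137
grasp_force: 55.0
```

servo_tool([
  {"xyz":[0,0,0.4],"twist":[0,0,0],"jaw":1},
  {"xyz":[0,0,0.8],"twist":[0,0,0],"jaw":1},
  {"xyz":[0,0,1.2],"twist":[0,0,0],"jaw":1},
  {"xyz":[0,0,1.5],"twist":[0,0,0],"jaw":1},
  {"xyz":[0,0,1.5],"twist":[0,0,0],"jaw":1},
  {"xyz":[0,0,1.5],"twist":[0,0,0],"jaw":1},
])

```text
time_s: 34.22
tool_pos: [0.5968, 0.0403, 0.3099]
tool_rot: [-180.0, 0.1, -167.4]
force: [0.1, -1.1, -2.4]
grip_width: 0.0135
grasp_force: 55.0
```

```bash
python3 - <<'E'
from h import *
chk()
E
```

```text
tool-frame F [ 0.03 -0.68  0.65] M [0.17  0.034 0.011] pos [0.5967 0.0403 0.3098] rpy [-1.7997e+02  4.0000e-02 -1.6737e+02]
```

servo_tool([
  {"xyz":[0,0,0.3],"twist":[0,0,0],"jaw":1},
  {"xyz":[0,0,0.6],"twist":[0,0,0],"jaw":1},
  {"xyz":[0,0,0.9],"twist":[0,0,0],"jaw":1},
  {"xyz":[0,0,1.13],"twist":[0,0,0],"jaw":1},
  {"xyz":[0,0,1.13],"twist":[0,0,0],"jaw":1},
  {"xyz":[0,0,1.13],"twist":[0,0,0],"jaw":1},
])

```text
time_s: 34.87
tool_pos: [0.597, 0.0404, 0.299]
tool_rot: [-180.0, 0.1, -167.4]
force: [-1.2, -2.4, 7.1]
grip_width: 0.0136
grasp_force: 55.0
```

```bash
python3 - <<'E'
from h import *
chk()
E
```

```text
tool-frame F [ 1.73 -1.69 -7.15] M [0.32  0.408 0.012] pos [0.5969 0.0404 0.2991] rpy [-1.7995e+02  8.0000e-02 -1.6736e+02]
```

servo_tool([
  {"xyz":[0.02,0.02,0.06],"twist":[0,0,6],"jaw":1},
  {"xyz":[0.01,0.06,0.06],"twist":[0,0,12],"jaw":1},
  {"xyz":[0,0.1,0.06],"twist":[0,0,18],"jaw":1},
  {"xyz":[-0.015,0.14,0.06],"twist":[0,0,24],"jaw":1},
  {"xyz":[-0.035,0.18,0.06],"twist":[0,0,30],"jaw":1},
  {"xyz":[-0.055,0.215,0.06],"twist":[0,0,36],"jaw":1},
  {"xyz":[-0.08,0.25,0.06],"twist":[0,0,42],"jaw":1},
  {"xyz":[-0.11,0.27,0.06],"twist":[0,0,47],"jaw":1},
  {"xyz":[-0.13,0.29,0.06],"twist":[0,0,51],"jaw":1},
  {"xyz":[-0.145,0.305,0.06],"twist":[0,0,54],"jaw":1},
])

```text
time_s: 35.85
tool_pos: [0.5976, 0.0439, 0.2986]
tool_rot: [180.0, 0.1, 138.5]
force: [-0.9, -0.2, 7.0]
grip_width: 0.0133
grasp_force: 55.0
```

servo_tool([
  {"xyz":[0,0,0],"twist":[0,0,0.8],"jaw":1},
  {"xyz":[0,0,0],"twist":[0,0,0.8],"jaw":1},
  {"xyz":[0,0,0],"twist":[0,0,0.8],"jaw":1},
])

```text
time_s: 36.1
tool_pos: [0.5977, 0.0441, 0.2986]
tool_rot: [179.9, 0.1, 137.9]
force: [-1.0, -1.3, 6.3]
grip_width: 0.0135
grasp_force: 55.0
```

```bash
python3 - <<'E'
from h import *
chk()
E
```

```text
tool-frame F [-0.23 -1.28 -6.79] M [ 0.36   0.088 -0.101] pos [0.5977 0.044  0.2986] rpy [1.7992e+02 8.0000e-02 1.3786e+02]
```

Yaw 137.9° matches the marks, so I can release, rise and check with the wrist and top cameras.

servo_tool([
  {"xyz":[0,0,-0.25],"twist":[0,0,0],"jaw":1},
  {"xyz":[0,0,-0.25],"twist":[0,0,0],"jaw":1},
  {"xyz":[0,0,-0.25],"twist":[0,0,0],"jaw":0.45},
  {"xyz":[0,0,-0.25],"twist":[0,0,0],"jaw":0.45},
  {"xyz":[0,0,-0.25],"twist":[0,0,0],"jaw":0.45},
  {"xyz":[0,0,-0.25],"twist":[0,0,0],"jaw":0.45},
  {"xyz":[0,0,-2],"twist":[0,0,0],"jaw":0.45},
  {"xyz":[0,0,-5],"twist":[0,0,0],"jaw":0.45},
  {"xyz":[0,0,-9],"twist":[0,0,0],"jaw":0.45},
  {"xyz":[0,0,-10],"twist":[0,0,0],"jaw":0.45},
])

```text
time_s: 37.08
tool_pos: [0.5982, 0.0447, 0.4029]
tool_rot: [179.7, 0.3, 137.9]
force: [1.6, 0.9, 1.9]
grip_width: 0.0471
grasp_force: 0.0
```

```bash
python3 - <<'E'
from h import *
to((.432,.350,.40,109),(.432,.3576,.265,109))
E
```

```text
t 37.1 [0.5982 0.0447 0.4029] [179.71   0.28 137.86] F [1.56 0.86 1.91] w 0.0471
(0.432, 0.35, 0.4, 109) xyz [32.81, 11.49, 0.19] twist [0.4, 0.2, 28.9] rows 8.3/4.0
(0.432, 0.3576, 0.265, 109) xyz [33.39, 11.98, 13.69] twist [0.4, 0.2, 28.9] rows 9.1/4.0
```

servo_tool([
  {"xyz":[32.8,11.5,0],"twist":[0,0,28.9],"jaw":0.3},
  {"xyz":[32.8,11.5,0],"twist":[0,0,28.9],"jaw":0.3},
  {"xyz":[32.8,11.5,0],"twist":[0,0,28.9],"jaw":0.3},
  {"xyz":[32.8,11.5,0],"twist":[0,0,28.9],"jaw":0.3},
  {"xyz":[32.8,11.5,0],"twist":[0,0,28.9],"jaw":0.3},
  {"xyz":[32.8,11.5,0],"twist":[0,0,28.9],"jaw":0.3},
  {"xyz":[32.8,11.5,0],"twist":[0,0,28.9],"jaw":0.3},
  {"xyz":[32.8,11.5,0],"twist":[0,0,28.9],"jaw":0.3},
  {"xyz":[32.8,11.5,0],"twist":[0,0,28.9],"jaw":0.3},
  {"xyz":[32.8,11.5,0],"twist":[0,0,28.9],"jaw":0.3},
])

```text
time_s: 37.92
tool_pos: [0.427, 0.354, 0.3978]
tool_rot: [-180.0, -0.2, 109.5]
force: [-0.1, -0.7, 0.5]
grip_width: 0.0611
grasp_force: 0.0
```

```bash
python3 - <<'E'
from h import *
t=snap('top','t9'); s=snap('scene','s9')
b=cv2.resize(t['img'][155:275,130:460,::-1],(780,284),interpolation=cv2.INTER_CUBIC)
s_=cv2.resize(s['img'][95:400,20:430,::-1],(412,306)); z=cv2.resize(s['img'][190:300,240:350,::-1],(306,306),interpolation=cv2.INTER_CUBIC)
cv2.imwrite('pics/f9.png',np.vstack([cv2.copyMakeBorder(np.hstack([s_,z]),0,0,0,780-718,cv2.BORDER_CONSTANT),b]))
to((.4486,.3606,.40,109),(.4486,.3606,.265,109))
E
```

```text
t 38.0 [0.4309 0.3495 0.3972] [-1.7998e+02  4.0000e-02  1.0906e+02] F [ 0.5  -1.03 -0.02] w 0.0609
(0.4486, 0.3606, 0.4, 109) xyz [0.48, 2.04, -0.28] twist [-0.0, 0.0, 0.1] rows 0.5/0.0
(0.4486, 0.3606, 0.265, 109) xyz [0.48, 2.04, 13.22] twist [-0.0, 0.0, 0.1] rows 3.2/0.0
```

View pics/f9.png

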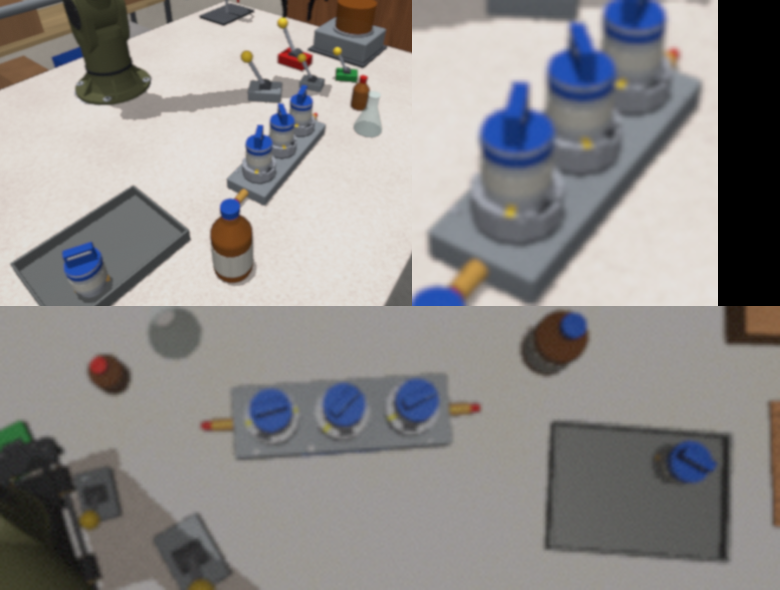

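All three filled cartridges sit equally deep in the ports (around (250,140), (281,120) and (302,102) in the left view), with wings on the marks. The empty one stands in the tray. Now I'll open the tap.

servo_tool([
  {"xyz":[0.5,2,3],"twist":[0,0,0],"jaw":0.3},
  {"xyz":[0.5,2,6],"twist":[0,0,0],"jaw":0.3},
  {"xyz":[0.5,2,9],"twist":[0,0,0],"jaw":0.3},
  {"xyz":[0.5,2,12],"twist":[0,0,0],"jaw":0.3},
  {"xyz":[0.5,2,13.2],"twist":[0,0,0],"jaw":0.3},
  {"xyz":[0.5,2,13.2],"twist":[0,0,0],"jaw":0.3},
  {"xyz":[0.5,4,13.2],"twist":[0,0,0],"jaw":0.3},
  {"xyz":[0.5,6,13.2],"twist":[0,0,0],"jaw":0.3},
  {"xyz":[0.5,8,13.2],"twist":[0,0,0],"jaw":0.3},
  {"xyz":[0.5,9.8,13.2],"twist":[0,0,0],"jaw":0.3},
])

```text
time_s: 38.85
tool_pos: [0.5246, 0.3851, 0.2677]
tool_rot: [179.9, 0.0, 108.8]
force: [-1.2, -0.4, -0.2]
grip_width: 0.0609
grasp_force: 0.6
```

servo_tool([
  {"xyz":[0,0.7,0],"twist":[0,0,0],"jaw":0.3},
  {"xyz":[0,1.4,0],"twist":[0,0,0],"jaw":0.3},
  {"xyz":[0,1.4,0],"twist":[0,0,0],"jaw":0.3},
  {"xyz":[0,1.4,0],"twist":[0,0,0],"jaw":0.3},
])

```text
time_s: 39.18
tool_pos: [0.5355, 0.3902, 0.2663]
tool_rot: [180.0, -0.0, 108.9]
force: [-0.9, 0.2, -0.7]
grip_width: 0.0609
grasp_force: 0.0
```

```bash
python3 - <<'E'
from h import *
chk(); o=env.get_obs()['tool_pos']; u=np.array([.945,.326]); print('centre along tap x mm',(o[:2]-[.4845,.373])@u*1000)
c=snap('scene','s10'); h=cv2.cvtColor(c['img'],cv2.COLOR_RGB2HSV); m=cv2.inRange(h,(22,110,60),(34,255,255)); n,_,st,ce=cv2.connectedComponentsWithStats(m)
for i in range(1,n):
    if st[i,4]>15: print(ce[i].round(1),st[i,4],ray(c,*ce[i],.092).round(3))
E
```

```text
tool-frame F [ 0.44 -0.22  0.05] M [-0.116 -0.025  0.022] pos [0.5349 0.3903 0.266 ] rpy [1.7998e+02 1.0000e-02 1.0899e+02]
centre along tap x mm 53.238974489976435
[301.  117.4] 76 [0.248 0.551 0.092]
[355.1 145.5] 58 [0.511 0.47  0.092]
[265.1 150.8] 101 [0.314 0.268 0.092]
[344.1 156.9] 41 [0.522 0.383 0.092]
```

servo_tool([
  {"xyz":[0,0.3,0],"twist":[0,0,0],"jaw":0.3},
  {"xyz":[0,0.3,0],"twist":[0,0,0],"jaw":0.3},
  {"xyz":[0,0.3,0],"twist":[0,0,0],"jaw":0.3},
  {"xyz":[0,-0.9,0],"twist":[0,0,0],"jaw":0.3},
  {"xyz":[0,-0.9,0],"twist":[0,0,0],"jaw":0.3},
  {"xyz":[0,-0.9,-3],"twist":[0,0,0],"jaw":0.3},
  {"xyz":[0,-0.9,-6],"twist":[0,0,0],"jaw":0.3},
  {"xyz":[0,-0.9,-10],"twist":[0,0,0],"jaw":0.3},
  {"xyz":[0,-0.9,-13],"twist":[0,0,0],"jaw":0.3},
  {"xyz":[-4,-2,-15],"twist":[0,0,0],"jaw":0.3},
])

```text
time_s: 40.22
tool_pos: [0.5259, 0.3575, 0.4183]
tool_rot: [179.7, -0.5, 109.6]
force: [-1.5, -0.0, 1.1]
grip_width: 0.0611
grasp_force: 0.0
```

servo_tool([
  {"xyz":[-12,-5,0],"twist":[0,0,0],"jaw":0.3},
  {"xyz":[-12,-5,0],"twist":[0,0,0],"jaw":0.3},
  {"xyz":[-12,-5,0],"twist":[0,0,0],"jaw":0.3},
  {"xyz":[-12,-5,0],"twist":[0,0,0],"jaw":0.3},
  {"xyz":[-12,-5,0],"twist":[0,0,0],"jaw":0.3},
  {"xyz":[-12,-5,0],"twist":[0,0,0],"jaw":0.3},
])

```text
time_s: 40.72
tool_pos: [0.5213, 0.2199, 0.4141]
tool_rot: [179.9, -0.0, 108.9]
force: [-0.5, 1.1, 0.8]
grip_width: 0.0611
grasp_force: 0.0
```

```bash
python3 - <<'E'
from h import *
to()
c=snap('scene','s11'); m=[(ce,a,ray(c,*ce,.092).round(3)) for ce,a in marks(c)]; print(m[:5])
a=load('s9')['img'].astype(int); d=np.abs(a-c['img'].astype(int)).max(2)
print('changed px: ports',(d[195:300,240:350]>40).sum(),'tray',(d[280:400,20:220]>40).sum())
t=snap('top','t11'); d=np.abs(load('t9')['img'].astype(int)-t['img']).max(2); print('top tray',(d[200:275,360:450]>40).sum(),'ports',(d[180:220,225:325]>40).sum())
# lock heights: blue blobs' lateral centres seen from above
n,_,st,ce=cv2.connectedComponentsWithStats(blue(t))
for i in range(1,n):
    if st[i,4]>40: print('top blob',ce[i].round(1),st[i,4],ray(t,*ce[i],.125).round(3))
E
```

```text
t 40.7 [0.5213 0.2199 0.4141] [179.94  -0.   108.87] F [-0.53  1.14  0.77] w 0.0611
[([299.2, 117.2], 36, array([0.242, 0.549, 0.092])), ([355.1, 145.4], 57, array([0.51 , 0.471, 0.092])), ([265.3, 150.7], 90, array([0.314, 0.269, 0.092])), ([344.5, 156.6], 37, array([0.522, 0.385, 0.092]))]
changed px: ports 1292 tray 0
top tray 0 ports 71
top blob [372.1 162.9] 84 [ 0.711 -0.255  0.125]
top blob [306.  194.4] 236 [ 0.609 -0.053  0.125]
top blob [275.  196.4] 235 [0.601 0.041 0.125]
top blob [244.1 198.8] 238 [0.591 0.134 0.125]
top blob [421.8 220.4] 248 [ 0.537 -0.405  0.125]
top blob [522.7 337.4] 123 [ 0.197 -0.698  0.125]
```

```bash
python3 -c "
from cell import env
print(env.sign_off())"
```

```text
the job is handed in; nothing more can be done
None
```

I handed the job in; `sign_off()` returned no verdict, but the last images show cartridges A, C and D (filled) locked in the three ports, B (empty) upright in the tray, the tap open again, and nothing touching the arm.

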